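# Find the gap gauge that drags under a microscope's sprung nose

### The arm

A 7-joint arm with a two-finger parallel gripper is mounted at the origin on the work surface. World frame = base frame: x ahead of the robot, y to its left, z up, the work surface at z = 0. Lengths are in m, angles in rad, forces in N, time in s.
With the tool pointing down it reaches from about 0.4 to 0.85 m from the base axis. Payload 4.5 kg.
Tool frame: the origin (TCP) lies at the very end of the fingers, on their centre line; the grasp point (between the pads) lies 19 mm behind it; z points along the fingers, y is the line along which they close (so a half turn about z gives the same grasp; the last joint's range is limited). The gripper opens to 88 mm and grips with 3 to 60 N. Pads are 18 mm wide; open, the fingers measure 123 mm over their backs; the gripper's body (75 mm by 187 mm) begins 45 mm behind the grasp point.
Start: joints at [1.289, 0.689, -0.195, 1.565, 0.157, 0.902, -0.215], TCP at [0.194, -0.594, 0.239] pointing down, gripper open.
Joint ranges: [-3.01, 3.01], [-0.46, 2.08], [-1.47, 1.51], [0.13, 2.56], [-1, 4.14], [0.04, 2.09], [-2.66, 2.66]. Speed limits (rad/s): [2.57, 2.57, 3.14, 3.14, 3.14, 3.14, 3.14].

### API

Orientations are given as a 3x3 rotation matrix whose columns are the frame's x, y, z axes.
In Python, from cell import arm gives the robot as it stands.
- The arm moves only by the tool drive_tool, never from a script. Its argument "series" is a list of rows, each an object of numbers: "hand": the finger opening in m, from 0 to 0.0881; "x", "y", "z": the shift along the world's x, y, z in m; "ax", "ay", "az": the turn, a rotation vector about the world's x, y, z in rad. A call has 1 to 12 rows; each row is the pose to reach, as a shift and turn from the pose commanded when the call began; what a row does not reach only later rows make up. A row lasts 1/10 s, in which the tool goes at most 50 mm and 8.59 degrees, less where a joint would pass 70% of its speed; a pose out of reach is approached as far as the arm can. A call with a gripper value outside its range is refused whole. The fingers move at their own pace and stop on an object; the grip force is fixed at half the most. Time passes only in rows, so rows that repeat a pose let the fingers close. It gives the time, the measured TCP pose, the force, the opening and the grip force at its end, in the units of the state.
- arm.state(): the state, without advancing time (a new reading comes with each control period).
- arm.grab_frame(name): name is "scene" or "top"; returns (picture, depth): 480x640x3 uint8, red, green, blue; 480x640 float32, m along the optical axis (not along the pixel's ray), 0 where there is no reading.
- arm.get_calibration(name): a dict with "intrinsics" (3x3 intrinsics, pixels), "k1" (the pictures are not rectified: a ray, as slopes to the right and down, at radius r is drawn at 1 + k1 r^2 times it, then the intrinsics apply), "rvec" (rotation vector, rad) and "tvec" (3), from world to camera coordinates, as OpenCV has them. Camera axes: x right, y down, z forward; pixel columns grow to the right and rows downward; lengths in m; the calibration is good to about 2 mm. A picture is of the moment at which its call begins. get_calibration takes no time and is no camera call.
- arm.job_done(): hands the job in; it is judged then, once.
Trained networks look in the newest picture that a camera, given by its name, has taken for a name from the list of things; names that differ only in an ending like _2 or _b are one class to them, and where a whole thing is asked for, a point or a joint stands for the part that bears it (a point fixed in the world has none). Each returns a list of dicts, best first, with "p" (0 to 1); they miss things now and then, are a little off and sometimes report something else, mostly with a low value. They report only what shows in the picture. A call takes as long as a camera call. They do not tell look-alikes from the thing itself.
- arm.trace(camera, target): "pixels" (480x640 bool, what is visible of it) and "pixel" ([row, column] in pixels, amid what is visible of it).
- arm.mark_of(camera, target): "pixel" ([row, column] in pixels: a listed point, or the origin of a listed thing).
The state is a dict: "time_s": time; "joints": joint angles; "qvel": joint speeds; "joint_efforts": joint torques, N m; "eef_pos": TCP position; "tool_rot": TCP orientation; "ft_force": force on the tool from outside, world axes, zero at the start; "moment": the same for the moment, N m; "finger_gap": opening from 0.0 (shut) to 1.0 (fully open); "grasp_force": force on a finger pad.
Only numpy, scipy, OpenCV 4.12 (cv2) and the standard library are available. Lean on these libraries where they do the work, as an engineer would, in place of code of your own. Each camera call takes 0.05 s, during which the arm holds its last target. There are 200 camera calls.

### The job

Find which of the two gap gauges fits under the microscope's sprung brass nose: slid in flat on the stage, the right one is felt to drag because it lifts the nose, while one too thin goes in loose and one too thick jams. Leave the gauge that fits lying flat on the stage under the nose, with its coloured cross line right below the nose, and the other one standing flat on the bench; never force the nose, and do not disturb the dish, the magnifier and the jar.

Things in the scene. Friction and masses are not known exactly. Their poses are not given: they have to be found in the camera images.
- thin: Blue-tabbed gauge, loose, about 90 g, standing flat on the bench. Origin on its underside below the middle of the tab; x along the blade to the tip, z up. Level aluminium blade 22 mm wide, 6 mm thick, from 18 mm behind the origin to its tip 122 mm ahead; over the last 16 mm its top slopes down to 2 mm at the tip
- thin_grip (a point): Grip point inside the blue upright tab, 36 mm above the gauge's underside. The tab is 30 mm along the blade, 12 mm across it, and its top is 54 mm above the underside
- thin_line (a point): Blue cross line on the blade's top face, 88 mm ahead of the tab's centre (34 mm behind the tip), 6 mm above the underside
- thick: Orange-tabbed gauge, loose, about 90 g, standing flat on the bench. Origin on its underside below the middle of the tab; x along the blade to the tip, z up. Level aluminium blade 22 mm wide, 9 mm thick, from 18 mm behind the origin to its tip 122 mm ahead; over the last 16 mm its top slopes down to 5 mm at the tip
- thick_grip (a point): Grip point inside the orange upright tab, 36 mm above the gauge's underside. The tab is 30 mm along the blade, 12 mm across it, and its top is 54 mm above the underside
- thick_line (a point): Orange cross line on the blade's top face, 88 mm ahead of the tab's centre (34 mm behind the tip), 9 mm above the underside
- stand: Ivory and black microscope stand, fixed. Origin on the bench under the lens axis. Its level stage, 45 mm above the bench, reaches 130 mm from the axis along its own -x and +x, 105 mm along +y, 175 mm along -y; the pillar stands 135 mm out along -y. Its open -x side looks roughly to the robot: gauges go in from there, tip towards +x
- head: Head over the stage, fixed; origin on the lens axis. Black ring lamp of 60 mm radius, its underside 133 to 138 mm above the bench: an upright gripper on a tab 88 mm from the axis strikes it, so lean it back to the stand's -x by some 30 degrees. Below it the lens barrel, 30 mm in radius narrowing to 14; above it body and eyepieces, to 150 mm out along +y and 370 mm high
- nose: Brass sprung nose on the lens axis, a pin of 9 mm radius, foot chamfered; origin at the centre of its underside. At rest 4 to 8 mm above the stage, different each time. It rides up 3.1 mm to a hard stop, against 3.3 to 4 N. Pushed level without bearing down on the stage, the gauge that fits takes 3 to 8 N; a loose one about 1 N; a too thick one comes to a hard stop. More than 30 N on the nose is forcing it
- nose_tip (a point): Centre of the nose's flat underside
- dish: Closed clear petri dish, 90 mm across, 17 mm high, origin under its centre; bystander
- loupe: Folding brass magnifier, 75 by 24 mm, 12 mm high, origin under its middle; bystander
- jar: Specimen jar with white cap, 48 mm across, 70 mm high, origin under its centre; bystander
Mind the look-alikes: they are no part of the job. Leave any black or purple look-alike of the thin alone. What is shaped like the thick but red is not meant.

How it is judged:
At the end, for the whole second after the job is handed in: One gauge lies level (within 5 degrees), at rest, its cross line within 11 mm of the nose axis seen from above, the nose riding on it with 1 to 10 N (not jammed); the other stands level (within 5 degrees), at rest, on the bench, its grip point lower than 42 mm (((horizontal distance between thin_line and nose_tip below 0.011 m and contact force between thin and nose between 1 and 10 N and angle between each of thin, thick's own z axis and vertical below 0.09 rad and linear speed of each of thin, thick below 0.02 m/s and height (world z) of thick_grip below 0.042 m) or (horizontal distance between thick_line and nose_tip below 0.011 m and contact force between thick and nose between 1 and 10 N and angle between each of thick, thin's own z axis and vertical below 0.09 rad and linear speed of each of thick, thin below 0.02 m/s and height (world z) of thin_grip below 0.042 m))); the robot touches nothing.
It fails at once if the nose is forced with more than 30 N (contact force between nose and anything else above 30 N).
It fails at once if the dish is moved by more than 30 mm (distance of dish from where it was at the start of the episode above 0.03 m).
It fails at once if the magnifier is moved by more than 30 mm (distance of loupe from where it was at the start of the episode above 0.03 m).
It fails at once if the jar is moved by more than 30 mm (distance of jar from where it was at the start of the episode above 0.03 m).
It also fails if it takes over 72 s, if anything falls off the work surface, if the arm or the gripper's body presses on something with over 40 N, if the wrist force passes 120 N, or if a joint passes its speed limit or range.

## Working session

There is one attempt and no reset: what is moved stays moved. The work goes in short steps, Python scripts to look and compute and a tool call to move; the robot and the scene stay as the last step left them, time stands still between calls to the robot, and variables do not carry over. Pictures are saved under pics/ and viewed, at most 10 in all, crops included, and the job is handed in when it is done.

Besides the shell and the picture viewer there is one more tool, called after "Request:" in YAML: its name, and indented under it one key for each argument. drive_tool: Moves the arm, as the interface text tells. Its arguments: {"type":"object","properties":{"series":{"type":"array","items":{"type":"object","properties":{"hand":{"type":"number"},"x":{"type":"number"},"y":{"type":"number"},"z":{"type":"number"},"ax":{"type":"number"},"ay":{"type":"number"},"az":{"type":"number"}}}}},"required":["series"]}

```bash
mkdir -p pics; cat > h.py <<'E'
import numpy as np, cv2
from cell import arm
def cal(c):
    k=arm.get_calibration(c); R,_=cv2.Rodrigues(np.array(k["rvec"],float)); return np.array(k["intrinsics"]),np.array([k["k1"],0,0,0.]),R,np.array(k["tvec"],float).ravel(),k["rvec"]
def ray(c,px):
    K,d,R,t,_=cal(c); u=cv2.undistortPoints(np.array([[[px[1],px[0]]]],float),K,d)[0,0]
    return -R.T@t, R.T@np.array([u[0],u[1],1.])
def at_z(c,px,z):
    o,r=ray(c,px); return o+r*(z-o[2])/r[2]
def at_d(c,px,dep):
    o,r=ray(c,px); return o+r*dep
def proj(c,P):
    K,d,R,t,rv=cal(c); p=cv2.projectPoints(np.array(P,float).reshape(-1,1,3),np.array(rv,float),t,K,d)[0].reshape(-1,2); return p[:,::-1]
def cloud(c,dep,mask):
    K,d,R,t,_=cal(c); v,u=np.where(mask&(dep>0)); w=cv2.undistortPoints(np.stack([u,v],-1).astype(float)[:,None],K,d)[:,0]
    z=dep[v,u]; return (np.c_[w*z[:,None],z]-t)@R
def save(n,im): cv2.imwrite("pics/"+n,im[:,:,::-1])
E
python3 - <<'E'
from h import *
for c in("scene","top"):
    im,d=arm.grab_frame(c); save(c+"0.png",im); np.save(c+"d.npy",d)
    o,r=ray(c,(240,320)); print(c,o.round(3),r.round(3))
    for n in("thin_grip","thick_grip","thin_line","thick_line","nose_tip","stand","head","dish","loupe","jar"):
        for m in arm.mark_of(c,n)[:4]:
            z=dict(thin_grip=.036,thick_grip=.036,thin_line=.006,thick_line=.009,nose_tip=.051,head=.13).get(n,0)
            print(n,round(m["p"],2),np.round(m["pixel"]),at_z(c,m["pixel"],z).round(3))
print(arm.state())
E
```

```text
scene [1.179 0.786 0.913] [-0.504 -0.488 -0.713]
thin_grip 0.85 [231. 321.] [0.541 0.17  0.036]
thin_grip 0.73 [190. 364.] [0.382 0.152 0.036]
thin_grip 0.58 [245. 416.] [0.442 0.34  0.036]
thick_grip 0.91 [257. 363.] [0.538 0.281 0.036]
thick_grip 0.64 [336. 501.] [0.522 0.584 0.036]
thin_line 0.84 [265. 289.] [0.632 0.167 0.006]
thin_line 0.8 [252. 459.] [0.376 0.402 0.006]
thin_line 0.73 [222. 355.] [0.449 0.185 0.006]
thick_line 0.84 [310. 500.] [0.452 0.545 0.009]
thick_line 0.67 [288. 328.] [0.626 0.267 0.009]
nose_tip 0.36 [198. 175.] [ 0.685 -0.126  0.051]
stand 0.85 [212. 180.] [ 0.679 -0.132  0.   ]
head 0.44 [257. 363.] [0.607 0.335 0.13 ]
dish 0.79 [299. 213.] [0.79  0.116 0.   ]
loupe 0.71 [330. 297.] [0.734 0.288 0.   ]
jar 0.89 [356. 424.] [0.625 0.495 0.   ]
top [0.33  0.194 1.113] [ 0.239  0.022 -0.971]
thin_grip 0.8 [264. 342.] [0.543 0.166 0.036]
thin_grip 0.73 [344. 350.] [0.372 0.14  0.036]
thin_grip 0.68 [306. 261.] [0.439 0.336 0.036]
thick_grip 0.8 [266. 288.] [0.53  0.286 0.036]
thick_grip 0.74 [266. 289.] [0.532 0.284 0.036]
thick_grip 0.68 [256. 156.] [0.53
[... 591 characters left out ...]
11193]), 'qvel': array([ 0.00010118, -0.00107853,  0.00038684,  0.0010081 , -0.00096817,
        0.00077531, -0.00027916]), 'joint_efforts': array([ 2.33442524e-04, -5.27499247e+01, -1.26700245e+00, -1.53742862e+01,
       -5.19224780e-02, -6.70722184e-04,  3.03617935e-05]), 'eef_pos': array([ 0.19412439, -0.59413411,  0.238767  ]), 'tool_rot': array([[ 9.50548253e-01,  3.10576913e-01,  2.27178606e-05],
       [ 3.10576913e-01, -9.50548243e-01, -1.34972266e-04],
       [-2.03248473e-05,  1.35353295e-04, -9.99999991e-01]]), 'ft_force': array([ 0.70094431,  0.41354259, -0.61751888]), 'moment': array([ 0.02622361,  0.03788932, -0.03074673]), 'grasp_force': 0.0, 'finger_gap': 1.0028713623988899}
```

View pics/scene0.png

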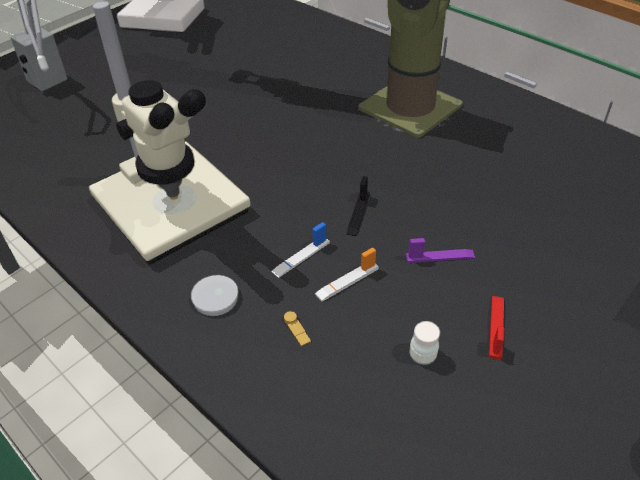

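View pics/top0.png

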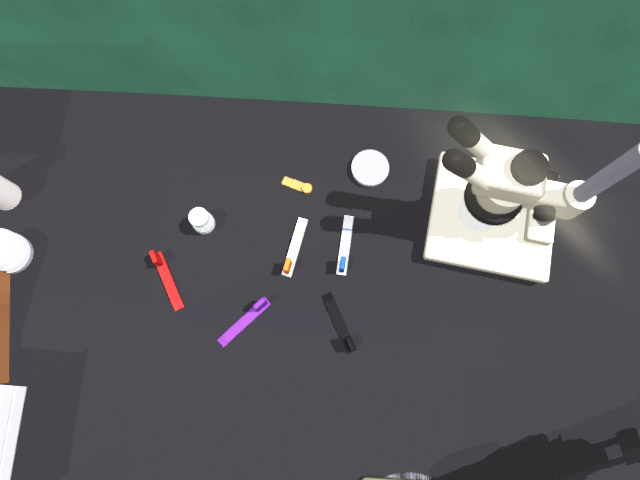

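The views show the blue gauge at scene (231,321), orange at (257,363), and black, purple and red decoys. The stand's stage is on the robot's right, with its pillar towards −y. Next I fit the poses precisely.

```bash
python3 - <<'E'
from h import *
ims={c:arm.grab_frame(c) for c in("scene","top")}
# stage
P=np.vstack([cloud(c,ims[c][1],np.ones((480,640),bool)) for c in ims])
S=P[(abs(P[:,2]-.045)<.006)&(P[:,0]>.4)&(P[:,0]<.95)&(P[:,1]<.05)&(P[:,1]>-.45)]
for c in ims:
    Q=cloud(c,ims[c][1],np.ones((480,640),bool)); Q=Q[(abs(Q[:,2]-.045)<.006)&(Q[:,0]>.45)&(Q[:,0]<.95)&(Q[:,1]<.05)&(Q[:,1]>-.45)]
    r=cv2.minAreaRect(Q[:,:2].astype(np.float32)); print(c,len(Q),"z",np.median(Q[:,2]),r,cv2.boxPoints(r).round(3).tolist())
# lamp ring: points z .13-.15
L=P[(P[:,2]>.125)&(P[:,2]<.17)&(P[:,0]>.5)&(P[:,0]<.9)&(P[:,1]<.05)&(P[:,1]>-.35)]
print("lamp",len(L),L.min(0).round(3),L.max(0).round(3))
# gauges
for n,h,g,l in(("thin",.006,(.541,.168),(.63,.163)),("thick",.009,(.534,.284),(.623,.27))):
    for c in ims:
        im,d=ims[c]
        for m in arm.trace(c,n):
            Q=cloud(c,d,m["pixels"])
            hsv=cv2.cvtColor(im,cv2.COLOR_RGB2HSV); v,u=np.where(m["pixels"]&(d>0)); col=hsv[v,u]
            if np.hypot(*(np.median(Q[:,:2],0)-np.array(g)))>.07: continue
            tab=(col[:,1]>120)&(Q[:,2]>.02)
            bl=Q[(Q[:,2]<.016)]
            r=cv2.minAreaRect(bl[:,:2].astype(np.float32)); dd,_,_,_=np.linalg.svd(bl[:,:2]-bl[:,:2].mean(0),full_matrices=False)[2].tolist()+[0,0] if 0 else (np.linalg.svd(bl[:,:2]-bl[:,:2].mean(0),full_matrices=False)[2][0],0,0,0)
            print(n,c,round(m["p"],2),"zbl",np.median(bl[:,2]).round(4),np.round(r[0],4),np.round(r[1],4),r[2],"yaw",np.degrees(np.arctan2(dd[1],dd[0])),"tab",tab.sum(),Q[tab].mean(0).round(4),Q[tab][:,2].max().round(3))
o=proj("scene",[[.685,-.126,.051]]);print(o)
im=ims["scene"][0]; save("nose.png",cv2.resize(im[120:260,80:260],None,fx=4,fy=4,interpolation=cv2.INTER_CUBIC))
for c in ims:
  for n in("nose","nose_tip","stand","head"):
    for m in arm.mark_of(c,n)[:2]: print(c,n,m["p"],np.round(m["pixel"],1))
E
```

```text
scene 7411 z 0.04405609060133529 ((0.6801069378852844, -0.165546253323555), (0.284536749124527, 0.25975561141967773), 82.12332916259766) [[0.5320000052452087, -0.289000004529953], [0.7889999747276306, -0.3240000009536743], [0.828000009059906, -0.041999999433755875], [0.5709999799728394, -0.007000000216066837]]
top 7137 z 0.0453005791181763 ((0.677159309387207, -0.16804389655590057), (0.28041812777519226, 0.2566474974155426), 81.73607635498047) [[0.5299999713897705, -0.2879999876022339], [0.7839999794960022, -0.32499998807907104], [0.8240000009536743, -0.04800000041723251], [0.5699999928474426, -0.010999999940395355]]
lamp 2038 [ 0.622 -0.273  0.125] [ 0.745 -0.069  0.17 ]
thin scene 0.61 zbl 0.0045 [0.595  0.1655] [0.0241 0.1459] 84.17577362060547 yaw -6.560849444378963 tab 196 [0.5475 0.1717 0.0403] 0.057
thin top 0.85 zbl 0.0061 [0.5959 0.1634] [0.0232 0.1415] 86.2034912109375 yaw 175.98867033121846 tab 68 [0.5409 0.1669 0.051 ] 0.058
thick scene 0.72 zbl 0.0074 [0.581  0.2792] [0.0265 0.147 ] 78.74993896484375 yaw -13.905403999326545 tab 218 [0.5355 0.2921 0.0402] 0.056
thick top 0.85 zbl 0.0089 [0.5846 0.2782] [0.0236 0.1406] 78.31731414794922 yaw 170.20829508244037 tab 92 [0.5305 0.2871 0.0485] 0.059
[[198.01831619 174.97374578]]
scene nose 0.39 [196.8 174.5]
scene nose_tip 0.35 [198.4 177. ]
scene stand 0.77 [212.4 180.7]
top stand 0.89 [216.5 472.9]
top stand 0.22 [266.6 285.5]
```

View pics/nose.png

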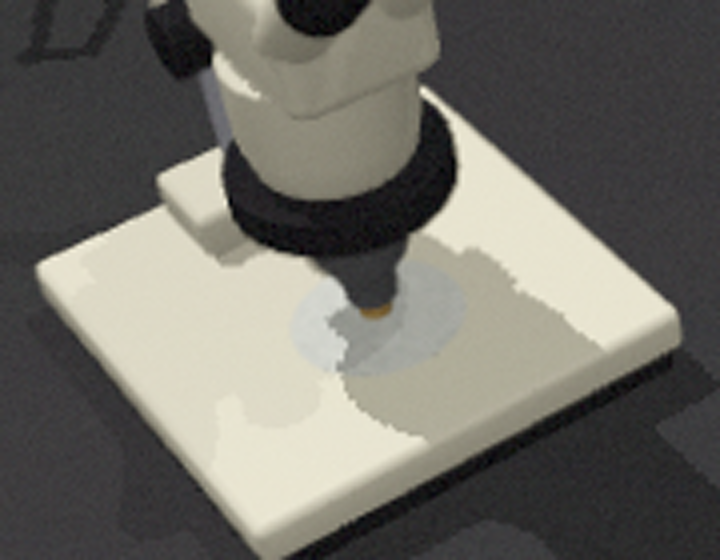

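```bash
cat >> h.py <<'E'
from scipy.spatial.transform import Rotation as Ro
def Rt(yaw,tilt):
    y,t=np.radians([yaw,tilt]); g=np.array([np.cos(y),np.sin(y),0]); Z=np.array([0,0,1.]); z=np.sin(t)*g-np.cos(t)*Z; x=np.cos(t)*g+np.sin(t)*Z
    return np.c_[x,np.cross(z,x),z]
def tcp(org,yaw,tilt=30,under=0.):
    R=Rt(yaw,tilt); return np.array([org[0],org[1],under+.036])+.019*R[:,2],R
def turn(R,R0): return Ro.from_matrix(R@R0.T).as_rotvec()
def show():
    s=arm.state(); R=s["tool_rot"]; z=R[:,2]; print("t",s["time_s"],"tcp",s["eef_pos"].round(4),"yaw",np.degrees(np.arctan2(R[1,0],R[0,0])).round(2),"tilt",np.degrees(np.arctan2(np.hypot(z[0],z[1]),-z[2])).round(2),"F",s["ft_force"].round(2),"gap",round(s["finger_gap"],4),"grip",s["grasp_force"],"grasp pt",(s["eef_pos"]-.019*z).round(4)); return s
E
python3 - <<'E'
from h import *
s=show()
p,R=tcp((.543,.167),-4); print(p, p-s["eef_pos"], turn(R,s["tool_rot"]))
E
```

```text
t 1.8 tcp [ 0.1941 -0.5941  0.2387] yaw 18.09 tilt 0.0 F [-0.03 -0.49 -1.35] gap 0.9971 grip 0.0 grasp pt [ 0.1941 -0.5941  0.2577]
[0.55247686 0.16633731 0.01954552] [ 0.35837216  0.76043443 -0.21919494] [ 0.06466915 -0.52284952 -0.37670986]
```

Request:
drive_tool:
  series:
    - {"x":0.1,"y":0.2,"z":0.02,"hand":0.088}
    - {"x":0.1,"y":0.2,"z":0.02}
    - {"x":0.1,"y":0.2,"z":0.02}
    - {"x":0.1,"y":0.2,"z":0.02}
    - {"x":0.2,"y":0.4,"z":0.03,"ax":0.0647,"ay":-0.5228,"az":-0.3767}
    - {"x":0.2,"y":0.4,"z":0.03,"ax":0.0647,"ay":-0.5228,"az":-0.3767}
    - {"x":0.2,"y":0.4,"z":0.03,"ax":0.0647,"ay":-0.5228,"az":-0.3767}
    - {"x":0.2,"y":0.4,"z":0.03,"ax":0.0647,"ay":-0.5228,"az":-0.3767}
    - {"x":0.2,"y":0.4,"z":0.03,"ax":0.0647,"ay":-0.5228,"az":-0.3767}
    - {"x":0.3,"y":0.6,"z":0.0,"ax":0.0647,"ay":-0.5228,"az":-0.3767}
    - {"x":0.3,"y":0.6,"z":0.0,"ax":0.0647,"ay":-0.5228,"az":-0.3767}
    - {"x":0.3,"y":0.6,"z":0.0,"ax":0.0647,"ay":-0.5228,"az":-0.3767}

```text
schema error: expected keys hand, x, y, z, ax, ay, az
```

```bash
python3 - <<'E'
from h import *
s=show()
p,R=tcp((.543,.167),-4); print(p-s["eef_pos"], turn(R,s["tool_rot"]))
E
```

```text
t 1.8 tcp [ 0.1941 -0.5941  0.2387] yaw 18.09 tilt 0.0 F [-0.03 -0.49 -1.35] gap 0.9971 grip 0.0 grasp pt [ 0.1941 -0.5941  0.2577]
[ 0.35837216  0.76043443 -0.21919494] [ 0.06466915 -0.52284952 -0.37670986]
```

All keys are needed in each row.

Request:
drive_tool:
  series:
    - {"hand":0.088,"x":0.1,"y":0.2,"z":0.02,"ax":0,"ay":0,"az":0}
    - {"hand":0.088,"x":0.1,"y":0.2,"z":0.02,"ax":0,"ay":0,"az":0}
    - {"hand":0.088,"x":0.1,"y":0.2,"z":0.02,"ax":0,"ay":0,"az":0}
    - {"hand":0.088,"x":0.1,"y":0.2,"z":0.02,"ax":0,"ay":0,"az":0}
    - {"hand":0.088,"x":0.2,"y":0.4,"z":0.03,"ax":0.0647,"ay":-0.5228,"az":-0.3767}
    - {"hand":0.088,"x":0.2,"y":0.4,"z":0.03,"ax":0.0647,"ay":-0.5228,"az":-0.3767}
    - {"hand":0.088,"x":0.2,"y":0.4,"z":0.03,"ax":0.0647,"ay":-0.5228,"az":-0.3767}
    - {"hand":0.088,"x":0.2,"y":0.4,"z":0.03,"ax":0.0647,"ay":-0.5228,"az":-0.3767}
    - {"hand":0.088,"x":0.2,"y":0.4,"z":0.03,"ax":0.0647,"ay":-0.5228,"az":-0.3767}
    - {"hand":0.088,"x":0.3,"y":0.6,"z":0.0,"ax":0.0647,"ay":-0.5228,"az":-0.3767}
    - {"hand":0.088,"x":0.3,"y":0.6,"z":0.0,"ax":0.0647,"ay":-0.5228,"az":-0.3767}
    - {"hand":0.088,"x":0.3,"y":0.6,"z":0.0,"ax":0.0647,"ay":-0.5228,"az":-0.3767}

```text
time_s: 3.0
eef_pos: [0.4302, -0.1591, 0.2997]
tool_rot: [[0.877, -0.065, 0.476], [-0.061, -0.998, -0.024], [0.477, -0.008, -0.879]]
ft_force: [0.3, -0.5, 0.6]
finger_gap: 1.003
grasp_force: 0.0
```

```bash
python3 - <<'E'
from h import *
s=show()
p,R=tcp((.543,.167),-4); print(p-s["eef_pos"], turn(R,s["tool_rot"]))
E
```

```text
t 3.0 tcp [ 0.4302 -0.1591  0.2997] yaw -3.96 tilt 28.49 F [ 0.33 -0.5   0.57] gap 1.0035 grip 0.0 grasp pt [ 0.4211 -0.1586  0.3164]
[ 0.12227624  0.32541718 -0.28017091] [-0.0093864  -0.02584728 -0.00496967]
```

Request:
drive_tool:
  series:
    - {"hand":0.088,"x":0.03,"y":0.15,"z":-0.08,"ax":-0.009,"ay":-0.026,"az":-0.005}
    - {"hand":0.088,"x":0.03,"y":0.15,"z":-0.08,"ax":-0.009,"ay":-0.026,"az":-0.005}
    - {"hand":0.088,"x":0.03,"y":0.15,"z":-0.08,"ax":-0.009,"ay":-0.026,"az":-0.005}
    - {"hand":0.088,"x":0.1,"y":0.32,"z":-0.17,"ax":-0.009,"ay":-0.026,"az":-0.005}
    - {"hand":0.088,"x":0.1,"y":0.32,"z":-0.17,"ax":-0.009,"ay":-0.026,"az":-0.005}
    - {"hand":0.088,"x":0.1,"y":0.32,"z":-0.17,"ax":-0.009,"ay":-0.026,"az":-0.005}
    - {"hand":0.088,"x":0.1,"y":0.32,"z":-0.17,"ax":-0.009,"ay":-0.026,"az":-0.005}
    - {"hand":0.088,"x":0.1,"y":0.32,"z":-0.17,"ax":-0.009,"ay":-0.026,"az":-0.005}
    - {"hand":0.088,"x":0.1,"y":0.32,"z":-0.17,"ax":-0.009,"ay":-0.026,"az":-0.005}

```text
time_s: 3.9
eef_pos: [0.544, 0.1165, 0.2524]
tool_rot: [[0.885, -0.074, 0.46], [-0.06, -0.997, -0.046], [0.462, 0.014, -0.887]]
ft_force: [0.1, -0.5, 0.5]
finger_gap: 0.998
grasp_force: 0.0
```

```bash
python3 - <<'E'
from h import *
s=show()
p,R=tcp((.543,.167),-4); print(p-s["eef_pos"], turn(R,s["tool_rot"]))
E
```

```text
t 3.9 tcp [0.544  0.1165 0.2524] yaw -3.85 tilt 27.53 F [ 0.13 -0.49  0.46] gap 0.9977 grip 0.0 grasp pt [0.5353 0.1173 0.2692]
[ 0.0084665   0.04987516 -0.23285449] [ 0.0104649  -0.04415535  0.00476768]
```

Request:
drive_tool:
  series:
    - {"hand":0.088,"x":0.008,"y":0.05,"z":-0.14,"ax":0.01,"ay":-0.044,"az":0.005}
    - {"hand":0.088,"x":0.008,"y":0.05,"z":-0.14,"ax":0.01,"ay":-0.044,"az":0.005}
    - {"hand":0.088,"x":0.008,"y":0.05,"z":-0.14,"ax":0.01,"ay":-0.044,"az":0.005}
    - {"hand":0.088,"x":0.008,"y":0.05,"z":-0.14,"ax":0.01,"ay":-0.044,"az":0.005}
    - {"hand":0.088,"x":0.008,"y":0.05,"z":-0.14,"ax":0.01,"ay":-0.044,"az":0.005}
    - {"hand":0.088,"x":0.008,"y":0.05,"z":-0.14,"ax":0.01,"ay":-0.044,"az":0.005}
    - {"hand":0.088,"x":0.008,"y":0.05,"z":-0.14,"ax":0.01,"ay":-0.044,"az":0.005}
    - {"hand":0.088,"x":0.008,"y":0.05,"z":-0.14,"ax":0.01,"ay":-0.044,"az":0.005}

```text
time_s: 4.7
eef_pos: [0.5881, 0.1938, 0.1685]
tool_rot: [[0.897, -0.092, 0.432], [-0.067, -0.995, -0.073], [0.437, 0.037, -0.899]]
ft_force: [0.1, -1.1, -0.1]
finger_gap: 0.997
grasp_force: 0.0
```

```bash
python3 - <<'E'
from h import *
s=show()
p,R=tcp((.543,.167),-4); print(p-s["eef_pos"], turn(R,s["tool_rot"]))
E
```

```text
t 4.7 tcp [0.5881 0.1938 0.1685] yaw -4.24 tilt 25.99 F [ 0.12 -1.15 -0.09] gap 0.9975 grip 0.0 grasp pt [0.5799 0.1951 0.1856]
[-0.03566003 -0.0274151  -0.14895922] [ 0.03120458 -0.07418025  0.02357885]
```

Request:
drive_tool:
  series:
    - {"hand":0.088,"x":0,"y":0,"z":0,"ax":0,"ay":0,"az":0}
    - {"hand":0.088,"x":0,"y":0,"z":0,"ax":0,"ay":0,"az":0}
    - {"hand":0.088,"x":0,"y":0,"z":0,"ax":0,"ay":0,"az":0}
    - {"hand":0.088,"x":0,"y":0,"z":0,"ax":0,"ay":0,"az":0}

```text
time_s: 5.1
eef_pos: [0.5882, 0.1944, 0.1683]
tool_rot: [[0.897, -0.091, 0.432], [-0.066, -0.995, -0.073], [0.437, 0.037, -0.899]]
ft_force: [0.5, 0.8, -0.4]
finger_gap: 0.999
grasp_force: 0.0
```

```bash
python3 - <<'E'
from h import *
s=show();print(s["joints"].round(2),s["qvel"].round(3))
p,R=tcp((.543,.167),-4); print(p-s["eef_pos"], turn(R,s["tool_rot"]))
E
```

```text
t 5.1 tcp [0.5882 0.1944 0.1683] yaw -4.2 tilt 25.98 F [ 0.52  0.75 -0.4 ] gap 0.9994 grip 0.0 grasp pt [0.58   0.1958 0.1854]
[-0.83  0.76  0.48  2.06 -1.    0.04 -1.19] [ 0.     0.001 -0.001 -0.001 -0.    -0.    -0.002]
[-0.03568389 -0.02803877 -0.14872831] [ 0.03105214 -0.07428323  0.0227602 ]
```

```bash
cat > fk.py <<'E'
from h import *
import itertools
q0=np.array([1.28881228,0.68907396,-0.19458574,1.56526866,0.15733272,0.90250243,-0.21511193]); p0=np.array([.19412439,-.59413411,.238767]); R0=np.array([[.950548,.310577,0],[.310577,-.950548,-.000135],[0,.000135,-1]])
Z=lambda a:Ro.from_rotvec([0,0,a]).as_matrix(); Y=lambda a:Ro.from_rotvec([0,a,0]).as_matrix()
def chain(q,s):
    Rs=[];R=np.eye(3)
    for i in range(7): R=R@(Z if i%2==0 else Y)(s[i]*q[i]); Rs.append(R)
    return Rs
E
python3 - <<'E'
from fk import *
s=arm.state(); D=[(q0,p0,R0),(s["joints"],s["eef_pos"],s["tool_rot"])]
out=[]
for sg in itertools.product([1,-1],repeat=7):
    if sg[1]<0: continue   # symmetric by base yaw pi
    C=[chain(q,sg) for q,_,_ in D]
    for b in np.radians(np.arange(-180,180,90)):
        # R = Z(b) C T  -> T const
        T=[C[i][6].T@Z(b).T@D[i][2] for i in range(2)]
        e=np.degrees(Ro.from_matrix(T[0].T@T[1]).magnitude()); out.append((e,sg,round(np.degrees(b)),T[0].round(2).tolist()))
out.sort(key=lambda o:o[0])
for o in out[:6]: print(o)
E
```

```text
(np.float64(0.00021518093028698106), (-1, 1, -1, 1, -1, 1, -1), 0, [[0.0, -1.0, 0.0], [1.0, 0.0, -0.0], [-0.0, 0.0, 1.0]])
(np.float64(11.814614435717566), (1, 1, -1, 1, 1, 1, 1), 90, [[0.94, 0.33, 0.03], [-0.31, 0.92, -0.24], [-0.11, 0.22, 0.97]])
(np.float64(36.58422768492378), (-1, 1, -1, 1, -1, 1, -1), -90, [[1.0, 0.0, 0.0], [-0.0, 1.0, 0.0], [-0.0, -0.0, 1.0]])
(np.float64(36.58451495198002), (-1, 1, -1, 1, -1, 1, -1), 90, [[-1.0, -0.0, 0.0], [0.0, -1.0, -0.0], [0.0, -0.0, 1.0]])
(np.float64(38.15418385875776), (1, 1, -1, 1, 1, 1, 1), 0, [[-0.33, 0.94, 0.03], [-0.92, -0.31, -0.24], [-0.22, -0.11, 0.97]])
(np.float64(44.51704746743348), (1, 1, 1, 1, 1, 1, 1), 0, [[-0.59, 0.81, 0.0], [-0.81, -0.59, -0.0], [0.0, -0.0, 1.0]])
```

```bash
cat >> fk.py <<'E'
SG=(-1,1,-1,1,-1,1,-1); T=Z(np.pi/2)
LO=np.array([-3.01,-.46,-1.47,.13,-1,.04,-2.66]);HI=np.array([3.01,2.08,1.51,2.56,4.14,2.09,2.66])
def A(q):
    C=chain(q,SG); e=np.array([0,0,1.]); return np.c_[e,C[1]@e,C[3]@e,C[5]@e],C[6]@T
E
python3 - <<'E'
from fk import *
from scipy.optimize import least_squares
s=arm.state()
M=np.vstack([A(q0)[0],A(s["joints"])[0]]); b=np.r_[p0,s["eef_pos"]]
L,res,_,_=np.linalg.lstsq(M,b,rcond=None); print("L",L,np.abs(M@L-b).max())
np.save("L.npy",L)
def ik(p,R,n=60,flip=False):
    rng=np.random.default_rng(0); sols=[]
    if flip: R=R@np.diag([-1,-1,1])
    def f(q):
        a,Rq=A(q); return np.r_[(a@L-p)*10,Ro.from_matrix(Rq@R.T).as_rotvec()]
    for k in range(n):
        r=least_squares(f,rng.uniform(LO,HI),bounds=(LO,HI))
        if r.cost<1e-8:
            m=np.minimum(r.x-LO,HI-r.x).min(); sols.append((m,r.x))
    return sorted(sols,key=lambda s:-s[0])
ax=np.array([.683,-.132]); sx=np.array([np.cos(np.radians(-8)),np.sin(np.radians(-8))])
for nm,o,yaw,un in(("thin",(.543,.167),-4,0),("thick",(.532,.288),-10.5,0),("ins",ax-.088*sx,-8,.045),("pre",ax-.15*sx,-8,.06)):
  for tl in(20,30,35):
    p,R=tcp(o,yaw,tl,un)
    for fl in(0,1):
        S=ik(p,R,40,fl); print(nm,tl,fl,len(S),[(round(m,2),x.round(2).tolist()) for m,x in S[:3]])
E
```

```text
Still running in the background as job /tmp/bash_jobs.1000/8c46217a0f2c (pid 734). You'll get a notice when it ends.
```

```bash
cat /tmp/bash_jobs.1000/8c46217a0f2c/stdout; nproc; uptime
```

```text
4
 21:02:36 up 14 min,  0 users,  load average: 1.00, 0.91, 0.54
```

```bash
kill -- -$(cat /tmp/bash_jobs.1000/8c46217a0f2c/pid); cat >> fk.py <<'E'
import os
if os.path.exists("L.npy"): L=np.load("L.npy")
def rot(y,a):
    c,s=np.cos(a),np.sin(a); return np.array([[c,0,s],[0,1,0],[-s,0,c]]) if y else np.array([[c,-s,0],[s,c,0],[0,0,1.]])
def fkj(q):
    R=np.eye(3);p=np.array([0,0,L[0]]);ax=[];pt=[]
    for i in range(7):
        ax.append(SG[i]*R[:,1 if i%2 else 2]);pt.append(p); R=R@rot(i%2,SG[i]*q[i])
        if i in(1,3,5): p=p+R[:,2]*L[(i+1)//2]
    J=np.array([np.r_[np.cross(a,p-o),a] for a,o in zip(ax,pt)]).T
    return p,R@T,J
def ik(p,R,q,it=150):
    q=q.copy()
    for _ in range(it):
        a,Rq,J=fkj(q); E=Rq.T@R; w=Rq@np.array([E[2,1]-E[1,2],E[0,2]-E[2,0],E[1,0]-E[0,1]])/2
        if np.trace(E)<0: w=w/(np.linalg.norm(w)+1e-9)
        e=np.r_[p-a,w]; 
        if np.abs(e).max()<1e-5: return q
        N=J.T@np.linalg.inv(J@J.T+1e-4*np.eye(6))
        dq=N@e+ (np.eye(7)-N@J)@(.1*((LO+HI)/2-q)*np.array([0,1,1,1,1,1,1])/(HI-LO))
        q=np.clip(q+np.clip(dq,-.3,.3),LO,HI)
    return q if np.abs(e).max()<1e-3 else None
E
timeout 100 python3 -u - <<'E'
from fk import *
s=arm.state()
M=np.vstack([A(q0)[0],A(s["joints"])[0]]); b=np.r_[p0,s["eef_pos"]]
L_,res,_,_=np.linalg.lstsq(M,b,rcond=None); print("L",L_,np.abs(M@L_-b).max())
np.save("L.npy",L_); import fk; fk.L=L_
ax=np.array([.683,-.132]); sx=np.array([np.cos(np.radians(-8)),np.sin(np.radians(-8))])
rng=np.random.default_rng(0)
for nm,o,yaw,un in(("thin",(.543,.167),-4,0),("thick",(.532,.288),-10.5,0),("ins",ax-.088*sx,-8,.045),("pre",ax-.15*sx,-8,.06)):
  for tl in(0,20,30):
    p,R=tcp(o,yaw,tl,un)
    for fl in(0,1):
        S=[]
        for k in range(25):
            x=ik(p,R@np.diag([-1,-1,1]) if fl else R,rng.uniform(LO,HI))
            if x is not None: S.append((np.minimum(x-LO,HI-x).min(),x))
        S.sort(key=lambda s:-s[0]); print(nm,tl,fl,len(S),[(round(m,2),x.round(2).tolist()) for m,x in S[:2]])
E
```

```text
L [0.4599203  0.53408092 0.35728709 0.40938918] 0.042368335907017024
thin 0 0 16 [(np.float64(0.33), [-0.36, 0.98, 0.1, 1.81, -0.23, 0.37, -1.73]), (np.float64(0.33), [-0.36, 0.98, 0.1, 1.81, -0.22, 0.37, -1.74])]
thin 0 1 17 [(np.float64(0.71), [0.14, 1.13, -0.76, 1.81, 1.17, 0.75, 0.2]), (np.float64(0.71), [0.14, 1.13, -0.76, 1.81, 1.17, 0.75, 0.2])]
thin 20 0 12 [(np.float64(0.4), [-0.26, 0.99, -0.22, 2.16, 2.33, 0.45, 1.97]), (np.float64(0.4), [-0.26, 0.99, -0.22, 2.16, 2.32, 0.45, 1.97])]
thin 20 1 21 [(np.float64(0.4), [0.01, 1.09, -0.64, 2.16, 2.06, 0.77, -0.79]), (np.float64(0.4), [0.0, 1.09, -0.63, 2.16, 2.06, 0.76, -0.8])]
thin 30 0 10 [(np.float64(0.27), [-0.34, 1.07, -0.2, 2.29, 2.56, 0.79, 1.64]), (np.float64(0.27), [-0.34, 1.07, -0.2, 2.29, 2.56, 0.79, 1.64])]
thin 30 1 22 [(np.float64(0.27), [-0.09, 1.16, -0.59, 2.29, 2.34, 1.03, -1.14]), (np.float64(0.27), [-0.09, 1.16, -0.59, 2.29, 2.34, 1.03, -1.14])]
thick 0 0 13 [(np.float64(0.43), [-0.58, 1.01, 0.15, 1.69, -0.29, 0.47, -2.0]), (np.float64(0.43), [-0.58, 1.01, 0.15, 1.69, -0.28, 0.47, -2.0])]
thick 0 1 13 [(np.flo
[... 1704 characters left out ...]
pre 0 1 14 [(np.float64(0.69), [0.65, 1.0, -0.77, 1.87, 1.04, 0.74, 0.7]), (np.float64(0.64), [0.61, 0.97, -0.69, 1.87, 0.98, 0.68, 0.75])]
pre 20 0 7 [(np.float64(0.29), [0.13, 0.84, 0.15, 2.26, 3.56, 0.33, 1.22]), (np.float64(0.28), [0.15, 0.83, 0.11, 2.26, 3.5, 0.32, 1.28])]
pre 20 1 18 [(np.float64(0.3), [0.7, 0.98, -0.75, 2.26, 2.1, 0.63, -0.33]), (np.float64(0.3), [0.7, 0.98, -0.75, 2.26, 2.1, 0.63, -0.33])]
pre 30 0 8 [(np.float64(0.13), [0.11, 0.93, 0.19, 2.43, 3.4, 0.76, 1.38]), (np.float64(0.13), [0.11, 0.93, 0.19, 2.43, 3.4, 0.76, 1.38])]
pre 30 1 16 [(np.float64(0.13), [0.72, 1.08, -0.76, 2.43, 2.52, 0.92, -0.67]), (np.float64(0.13), [0.72, 1.08, -0.76, 2.43, 2.52, 0.92, -0.67])]
```

```bash
python3 - <<'E'
from fk import *
s=arm.state(); R=s["tool_rot"]; X=Ro.from_rotvec([-.6,0,0]).as_matrix()
print("A",turn(Rt(-4,0),R).round(3)); print("B1",turn(X@Rt(50,0),R).round(3)); 
R1=X@Rt(50,0); print("B1->B2",turn(X@Rt(130,0),R1).round(3)); R2=X@Rt(130,0)
F=Rt(-4,30)@np.diag([-1,-1,1]); print("B2->F",turn(F,R2).round(3))
E
```

```text
A [0.073 0.448 0.013]
B1 [-0.688  0.721  0.781]
B1->B2 [0.    0.788 1.152]
B2->F [ 0.313 -0.226  0.892]
```

Request:
drive_tool:
  series:
    - {"hand":0.088,"x":-0.03,"y":0,"z":0.04,"ax":0.073,"ay":0.448,"az":0.013}
    - {"hand":0.088,"x":-0.05,"y":0,"z":0.08,"ax":0.073,"ay":0.448,"az":0.013}
    - {"hand":0.088,"x":-0.05,"y":0,"z":0.1,"ax":0.073,"ay":0.448,"az":0.013}
    - {"hand":0.088,"x":-0.05,"y":0,"z":0.1,"ax":0.073,"ay":0.448,"az":0.013}
    - {"hand":0.088,"x":-0.05,"y":0,"z":0.1,"ax":-0.688,"ay":0.721,"az":0.781}
    - {"hand":0.088,"x":-0.05,"y":0,"z":0.1,"ax":-0.688,"ay":0.721,"az":0.781}
    - {"hand":0.088,"x":-0.05,"y":0,"z":0.1,"ax":-0.688,"ay":0.721,"az":0.781}
    - {"hand":0.088,"x":-0.05,"y":0,"z":0.1,"ax":-0.688,"ay":0.721,"az":0.781}
    - {"hand":0.088,"x":-0.05,"y":0,"z":0.1,"ax":-0.688,"ay":0.721,"az":0.781}
    - {"hand":0.088,"x":-0.05,"y":0,"z":0.1,"ax":-0.688,"ay":0.721,"az":0.781}
    - {"hand":0.088,"x":-0.05,"y":0,"z":0.1,"ax":-0.688,"ay":0.721,"az":0.781}
    - {"hand":0.088,"x":-0.05,"y":0,"z":0.1,"ax":-0.688,"ay":0.721,"az":0.781}

```text
time_s: 6.3
eef_pos: [0.5377, 0.1964, 0.2667]
tool_rot: [[0.636, 0.771, 0.001], [0.636, -0.524, -0.567], [-0.436, 0.361, -0.824]]
ft_force: [-0.6, 1.8, -0.2]
finger_gap: 1.001
grasp_force: 0.0
```

```bash
python3 - <<'E'
from fk import *
s=show(); print(s["joints"].round(2)); X=Ro.from_rotvec([-.6,0,0]).as_matrix();R=s["tool_rot"]
for n,G in(("B1",X@Rt(50,0)),("B2",X@Rt(130,0)),("F",Rt(-4,30)@np.diag([-1,-1,1]))): print(n,turn(G,R).round(3))
E
```

```text
t 6.3 tcp [0.5377 0.1964 0.2667] yaw 45.0 tilt 34.51 F [-0.61  1.78 -0.15] gap 1.0015 grip 0.0 grasp pt [0.5377 0.2072 0.2824]
[-1.09  0.93  0.88  1.52 -0.12  1.18 -1.  ]
B1 [ 0.002 -0.004 -0.008]
B2 [1.000e-03 7.860e-01 1.144e+00]
F [-0.234  0.382  2.062]
```

```bash
cat > fit.py <<'E'
from fk import *
D=[(q0,p0)]; s=arm.state(); D.append((s["joints"],s["eef_pos"])); D.append((np.array([-0.83,.76,.48,2.06,-1.,.04,-1.19]),np.array([.5882,.1944,.1683])))
def rows(q):
    C=chain(q,SG); e=np.eye(3); return np.c_[e[2],C[0][:,0],C[1][:,2],C[1][:,0],C[2][:,0],C[3][:,2],C[3][:,0],C[4][:,0],C[5][:,2],C[5][:,0]]
M=np.vstack([rows(q) for q,_ in D]); b=np.hstack([p for _,p in D])
names="d1 a1 d3 a2 a3 d5 a4 a5 d7 a6".split()
best=[]
for k in(4,5,6,7):
  for c in itertools.combinations(range(10),k):
    if not {0,2,5,8}<=set(c): continue
    l=np.linalg.lstsq(M[:,c],b,rcond=None)[0]; best.append((np.abs(M[:,c]@l-b).max(),[names[i] for i in c],l.round(4)))
best.sort(key=lambda x:x[0]+.002*len(x[1]))
for x in best[:6]: print(x)
E
python3 fit.py
```

```text
(np.float64(0.015451223940382786), ['d1', 'd3', 'a2', 'a3', 'd5', 'a4', 'd7'], array([ 0.0576,  1.4284, -0.3532, -0.5516,  0.7377,  0.2393,  0.8545]))
(np.float64(0.03660174973460262), ['d1', 'd3', 'a2', 'a3', 'd5', 'a5', 'd7'], array([ 0.2626,  0.7593, -0.146 , -0.1355,  0.466 ,  0.0119,  0.48  ]))
(np.float64(0.03693630653239455), ['d1', 'a1', 'd3', 'a3', 'd5', 'a4', 'd7'], array([ 0.3504, -0.1277,  0.9715, -0.276 ,  0.561 ,  0.1078,  0.5861]))
(np.float64(0.0396518060253834), ['d1', 'd3', 'a2', 'a3', 'd5', 'd7'], array([ 0.2839,  0.7116, -0.1188, -0.1016,  0.437 ,  0.4534]))
(np.float64(0.039502235081213255), ['d1', 'a1', 'd3', 'a2', 'a3', 'd5', 'd7'], array([ 0.282 , -0.017 ,  0.7278, -0.1095, -0.1059,  0.4405,  0.4566]))
(np.float64(0.04019811085139746), ['d1', 'd3', 'a2', 'a3', 'd5', 'd7', 'a6'], array([ 0.2814,  0.7151, -0.1117, -0.1409,  0.4433,  0.4705, -0.0227]))
```

```bash
cat > fit2.py <<'E'
exec(open("fit.py").read().split("M=np.v")[0])
def rows(q):
    C=chain(q,SG); e=np.eye(3); return np.c_[e[2],C[1][:,2],C[3][:,2],C[5][:,2],C[0][:,0],C[1][:,0],C[2][:,0],C[3][:,0],C[4][:,0],C[5][:,0],C[0][:,1],C[2][:,1],C[4][:,1]]
names="d1 d3 d5 d7 a1 a2 a3 a4 a5 a6 b2 b4 b6".split()
M=np.vstack([rows(q) for q,_ in D]); b=np.hstack([p for _,p in D]); best=[]
for k in(0,1,2,3):
  for c in itertools.combinations(range(4,13),k):
    c=(0,1,2,3)+c; l=np.linalg.lstsq(M[:,c],b,rcond=None)[0]; best.append((np.abs(M[:,c]@l-b).max(),[names[i] for i in c],l.round(4)))
best=[x for x in best if np.abs(x[2][4:]).max(initial=0)<.2 and (x[2][:4]>0).all()]
best.sort(key=lambda x:x[0])
for x in best[:8]: print(x)
E
python3 fit2.py
```

```text
(np.float64(4.550771651221086e-05), ['d1', 'd3', 'd5', 'd7', 'a5', 'b2', 'b4'], array([ 0.3476,  0.565 ,  0.3454,  0.3257,  0.0024, -0.0185, -0.0272]))
(np.float64(0.0005688228591798072), ['d1', 'd3', 'd5', 'd7', 'a1', 'a6', 'b2'], array([ 0.4386,  0.4066,  0.3309,  0.3092,  0.1051, -0.0091, -0.0448]))
(np.float64(0.0007441807986158233), ['d1', 'd3', 'd5', 'd7', 'a1', 'b2', 'b4'], array([ 0.3589,  0.5439,  0.3435,  0.3239,  0.0137, -0.022 , -0.0235]))
(np.float64(0.0007927135577512623), ['d1', 'd3', 'd5', 'd7', 'a6', 'b2', 'b4'], array([ 0.3468,  0.5643,  0.3451,  0.3261,  0.001 , -0.0186, -0.027 ]))
(np.float64(0.0007950522460418719), ['d1', 'd3', 'd5', 'd7', 'b2', 'b4', 'b6'], array([ 0.347 ,  0.5654,  0.3434,  0.3281, -0.0188, -0.0249, -0.002 ]))
(np.float64(0.001097563966029974), ['d1', 'd3', 'd5', 'd7', 'a3', 'b2', 'b4'], array([ 0.3455,  0.562 ,  0.3411,  0.3231,  0.0047, -0.0181, -0.0275]))
(np.float64(0.0011028733400451074), ['d1', 'd3', 'd5', 'd7', 'a2', 'b2', 'b4'], array([ 0.352 ,  0.5592,  0.3442,  0.3249,  0.0045, -0.0192, -0.0264]))
(np.float64(0.0011054913327455118), ['d1', 'd3', 'd5', 'd7', 'a4', 'b2', 'b4'], array([ 0.3468,  0.5666,  0.3443,  0.3269,  0.0024, -0.0186, -0.0268]))
```

```bash
cat > sim.py <<'E'
from fk import *
d1,d3,d5,d7,b2,b4=.347,.5651,.3445,.3265,-.0186,-.0268
OFF={0:(1,b2),1:(2,d3),2:(1,b4),3:(2,d5),5:(2,d7)}
def fkj(q):
    R=np.eye(3);p=np.array([0,0,d1]);ax=[];pt=[]
    for i in range(7):
        ax.append(SG[i]*R[:,1 if i%2 else 2]);pt.append(p); R=R@rot(i%2,SG[i]*q[i])
        if i in OFF: k,v=OFF[i]; p=p+R[:,k]*v
    J=np.array([np.r_[np.cross(a,p-o),a] for a,o in zip(ax,pt)]).T
    return p,R@T,J
def err(p,R,a,Rq):
    E=Rq.T@R; v=np.array([E[2,1]-E[1,2],E[0,2]-E[2,0],E[1,0]-E[0,1]])/2; n=np.linalg.norm(v); an=np.arctan2(n,(np.trace(E)-1)/2)
    return np.r_[p-a,Rq@(v*(an/n if n>1e-9 else 1))]
VM=np.array([2.57,2.57,3.14,3.14,3.14,3.14,3.14])*.07
def go(q,p,R,n):
    q=q.copy(); mm=9.
    for _ in range(n):
        a,Rq,J=fkj(q); e=err(p,R,a,Rq); f=min(1,.05/max(np.linalg.norm(e[:3]),1e-9),.15/max(np.linalg.norm(e[3:]),1e-9))
        if f==1 and np.abs(e).max()<1e-3: break
        qs=q.copy()
        for _ in range(2):
            a2,R2,J=fkj(qs); e2=f*e-(err(a2,R2,a,Rq)*-1 if 0 else np.r_[a2-a,err(a,R2,a,Rq)[3:]])
            act=np.ones(7,bool)
            for _ in range(3):
                Ja=J*act; dq=Ja.T@np.linalg.solve(Ja@Ja.T+1e-5*np.eye(6),e2); bad=act&((qs+dq<LO)|(qs+dq>HI))
                if not bad.any(): break
                act&=~bad
            qs=np.clip(qs+dq*act,LO,HI)
        dq=qs-q; dq*=min(1,(VM/np.maximum(abs(dq),1e-9)).min()); q=q+dq; mm=min(mm,np.minimum(q-LO,HI-q).min())
    a,Rq,_=fkj(q); e=err(p,R,a,Rq); return q,mm,np.linalg.norm(e[:3]),np.linalg.norm(e[3:])
FL=np.diag([-1,-1,1])
axs=np.array([.683,-.132]); sx=np.array([np.cos(np.radians(-8)),np.sin(np.radians(-8))])
def goals(tl,fl):
    G=[]
    for o,y,u in(((.543,.167),-4,.1),((.543,.167),-4,0),((.543,.167),-4,.15),(axs-.21*sx,-8,.1),(axs-.17*sx,-8,.05),(axs-.088*sx,-8,.046)):
        p,R=tcp(o,y,tl,u); G.append((p,R@FL if fl else R))
    return G
E
cat > s.py <<'E'
from sim import *
s=arm.state(); q=s["joints"]; a,R,_=fkj(q); print("fk err",a-s["eef_pos"],Ro.from_matrix(R@s["tool_rot"].T).magnitude())
rng=np.random.default_rng(1); import time; t0=time.time(); res=[]
while time.time()-t0<75:
    w=[]; Q=q; tot=0
    for k in range(rng.integers(1,3)):
        p=rng.uniform([.35,-.1,.2],[.6,.25,.35]); lv=rng.uniform(-.8,.8,2); yw=rng.uniform(-180,180); w.append((p.round(2),lv.round(2),round(yw)))
        Q,_,e1,e2=go(Q,w[-1][0],Ro.from_rotvec([*w[-1][1],0]).as_matrix()@Rt(w[-1][2],0),20)
    for fl in(0,1):
      for tl in(28,):
        x=Q; M=9;E=0
        for i,(p,G) in enumerate(goals(tl,fl)):
            x,m,e1,e2=go(x,p,G,25); E=max(E,e1*10+e2); M=min(M,np.minimum(x-LO,HI-x).min())
            if E>.05: break
        if E<.05: res.append((M,E,fl,tl,w,x.round(2)))
res.sort(key=lambda r:-r[0]); print(len(res))
for r in res[:5]: print(r)
E
timeout 200 python3 s.py
```

```text
fk err [4.03084706e-05 1.39032793e-03 6.40894919e-04] 6.840015268574883e-16
229
(np.float64(0.06395496754117103), np.float64(0.00022082081458979592), 1, 28, [(array([0.51, 0.22, 0.26]), array([0.51, 0.63]), -163), (array([ 0.42, -0.01,  0.34]), array([ 0.16, -0.6 ]), -43)], array([ 0.77,  1.25, -1.24,  2.15,  2.01,  1.12, -0.11]))
(np.float64(0.06295329471020095), np.float64(0.00022545506280744794), 1, 28, [(array([0.4 , 0.01, 0.31]), array([-0.23,  0.41]), -163), (array([ 0.59, -0.03,  0.27]), array([ 0.67, -0.39]), -98)], array([ 0.75,  1.2 , -1.16,  2.15,  2.03,  1.04, -0.16]))
(np.float64(0.06259507965907618), np.float64(0.0003616117530603323), 1, 28, [(array([0.6 , 0.07, 0.24]), array([ 0.13, -0.21]), -138), (array([0.48, 0.18, 0.33]), array([ 0.76, -0.21]), -89)], array([ 0.74,  1.18, -1.13,  2.15,  2.03,  1.02, -0.18]))
(np.float64(0.06251189308744198), np.float64(0.0002555603217000311), 1, 28, [(array([0.42, 0.12, 0.32]), array([0.62, 0.65]), 145), (array([0.37, 0.03, 0.27]), array([ 0.63, -0.13]), -85)], array([ 0.73,  1.18, -1.13,  2.16,  2.03,  1.01, -0.18]))
(np.float64(0.05797792350328157), np.float64(0.00026016023245046345), 1, 28, [(array([ 0.42, -0.07,  0.25]), array([-0.59, -0.26]), 96), (array([ 0.39, -0.07,  0.32]), array([ 0.69, -0.14]), -103)], array([ 0.62,  1.05, -0.87,  2.16,  2.13,  0.79, -0.37]))
```

```bash
cat > w.py <<'E'
from sim import *
s=show(); print(s["joints"].round(2),"clock"); R=s["tool_rot"];p=s["eef_pos"]
for P,l,y in(((.42,.12,.32),(.62,.65),145),((.37,.03,.27),(.63,-.13),-85)):
    G=Ro.from_rotvec([*l,0]).as_matrix()@Rt(y,0); x,m,e1,e2=go(s["joints"],np.array(P),G,20); print((P-p).round(3),turn(G,R).round(3),"sim",x.round(2),e1,e2)
p1,G=goals(30,1)[0]; print("pregrasp",(p1-p).round(4),turn(G,R).round(3),go(s["joints"],p1,G,25))
E
python3 w.py; date
```

```text
t 6.3 tcp [0.5377 0.1964 0.2667] yaw 45.0 tilt 34.51 F [-0.61  1.78 -0.15] gap 1.0015 grip 0.0 grasp pt [0.5377 0.2072 0.2824]
[-1.09  0.93  0.88  1.52 -0.12  1.18 -1.  ] clock
[-0.118 -0.076  0.053] [1.469 0.469 1.564] sim [ 0.11  0.72 -0.16  1.67 -0.5   1.47  1.15] 5.383074390453062e-07 0.00012861222254053874
[-0.168 -0.166  0.003] [ 0.735 -0.026 -2.444] sim [ 0.45  0.45 -0.17  2.33 -1.    0.69 -1.87] 4.92034646718129e-07 2.759479273634482e-05
pregrasp [ 0.0148 -0.0301 -0.1472] [-0.234  0.382  2.062] (array([-0.52978924,  0.78658793, -0.00637333,  2.27951038,  2.44684034,
        0.46530838, -1.46769925]), np.float64(0.06721950239121272), np.float64(4.739606558976888e-05), np.float64(0.0008790098825375404))
Thu Dec  3 21:07:25 UTC 2026
```

Request:
drive_tool:
  series:
    - {"hand":0.088,"x":0.005,"y":-0.03,"z":0.0,"ax":-0.234,"ay":0.382,"az":2.062}
    - {"hand":0.088,"x":0.005,"y":-0.03,"z":0.0,"ax":-0.234,"ay":0.382,"az":2.062}
    - {"hand":0.088,"x":0.005,"y":-0.03,"z":0.0,"ax":-0.234,"ay":0.382,"az":2.062}
    - {"hand":0.088,"x":0.005,"y":-0.03,"z":0.0,"ax":-0.234,"ay":0.382,"az":2.062}
    - {"hand":0.088,"x":0.005,"y":-0.03,"z":0.0,"ax":-0.234,"ay":0.382,"az":2.062}
    - {"hand":0.088,"x":0.005,"y":-0.03,"z":0.0,"ax":-0.234,"ay":0.382,"az":2.062}
    - {"hand":0.088,"x":0.005,"y":-0.03,"z":0.0,"ax":-0.234,"ay":0.382,"az":2.062}
    - {"hand":0.088,"x":0.005,"y":-0.03,"z":0.0,"ax":-0.234,"ay":0.382,"az":2.062}
    - {"hand":0.088,"x":0.005,"y":-0.03,"z":0.0,"ax":-0.234,"ay":0.382,"az":2.062}
    - {"hand":0.088,"x":0.005,"y":-0.03,"z":0.0,"ax":-0.234,"ay":0.382,"az":2.062}
    - {"hand":0.088,"x":0.005,"y":-0.03,"z":0.0,"ax":-0.234,"ay":0.382,"az":2.062}
    - {"hand":0.088,"x":0.005,"y":-0.03,"z":0.0,"ax":-0.234,"ay":0.382,"az":2.062}

```text
time_s: 7.5
eef_pos: [0.5425, 0.1648, 0.268]
tool_rot: [[-0.775, 0.364, 0.516], [0.33, 0.93, -0.16], [-0.538, 0.047, -0.842]]
ft_force: [0.6, -0.2, -0.2]
finger_gap: 1.0
grasp_force: 0.0
```

```bash
python3 w.py; date
```

```text
t 7.5 tcp [0.5425 0.1648 0.268 ] yaw 156.92 tilt 32.69 F [ 0.61 -0.24 -0.16] gap 0.9997 grip 0.0 grasp pt [0.5327 0.1679 0.284 ]
[-1.04  0.57  0.65  2.17  0.71  0.13 -0.04] clock
[-0.123 -0.045  0.052] [ 0.774  1.235 -0.12 ] sim [ 0.31  0.76 -0.53  1.66 -0.35  1.39  0.93] 2.1767907253783644e-08 3.07588653048286e-06
[-0.173 -0.135  0.002] [-0.175 -0.202  1.969] sim [ 0.78  0.65 -1.06  2.55  4.03  0.1  -0.95] 0.0890562226259263 0.08009811800905038
pregrasp [ 0.01    0.0015 -0.1484] [-0.036  0.055  0.304] (array([-0.47793983,  0.78515967, -0.09128133,  2.27719963,  2.35098953,
        0.50297711, -1.36341782]), np.float64(0.07353057838802268), np.float64(7.64128273994748e-07), np.float64(1.782742145712986e-05))
Thu Dec  3 21:07:43 UTC 2026
```

j5 is going the right way, so I continue to the pregrasp.

Request:
drive_tool:
  series:
    - {"hand":0.088,"x":0.01,"y":0.001,"z":-0.02,"ax":-0.036,"ay":0.055,"az":0.304}
    - {"hand":0.088,"x":0.01,"y":0.001,"z":-0.04,"ax":-0.036,"ay":0.055,"az":0.304}
    - {"hand":0.088,"x":0.01,"y":0.001,"z":-0.06,"ax":-0.036,"ay":0.055,"az":0.304}
    - {"hand":0.088,"x":0.01,"y":0.001,"z":-0.08,"ax":-0.036,"ay":0.055,"az":0.304}
    - {"hand":0.088,"x":0.01,"y":0.001,"z":-0.1,"ax":-0.036,"ay":0.055,"az":0.304}
    - {"hand":0.088,"x":0.01,"y":0.001,"z":-0.12,"ax":-0.036,"ay":0.055,"az":0.304}
    - {"hand":0.088,"x":0.01,"y":0.001,"z":-0.148,"ax":-0.036,"ay":0.055,"az":0.304}
    - {"hand":0.088,"x":0.01,"y":0.001,"z":-0.148,"ax":-0.036,"ay":0.055,"az":0.304}
    - {"hand":0.088,"x":0.01,"y":0.001,"z":-0.148,"ax":-0.036,"ay":0.055,"az":0.304}
    - {"hand":0.088,"x":0.01,"y":0.001,"z":-0.148,"ax":-0.036,"ay":0.055,"az":0.304}

```text
time_s: 8.5
eef_pos: [0.5539, 0.1644, 0.1216]
tool_rot: [[-0.862, 0.079, 0.501], [0.067, 0.997, -0.042], [-0.503, -0.002, -0.864]]
ft_force: [0.4, 0.6, -0.6]
finger_gap: 0.997
grasp_force: 0.0
```

```bash
cat > w.py <<'E'
from sim import *
def to(o,yaw,under,tilt=30,fl=1):
    s=show(); p,R=tcp(o,yaw,tilt,under); R=R@FL if fl else R; print(s["joints"].round(2)); print("shift",(p-s["eef_pos"]).round(4),"turn",turn(R,s["tool_rot"]).round(4)); x,m,e1,e2=go(s["joints"],p,R,25); print("sim",x.round(2),e1.round(4),e2.round(4))
E
python3 -c "
from w import *
to((.543,.167),-4,0)"; date
```

```text
t 8.5 tcp [0.5539 0.1644 0.1216] yaw 175.58 tilt 30.19 F [ 0.43  0.57 -0.59] gap 0.9972 grip 0.0 grasp pt [0.5444 0.1652 0.138 ]
[-0.43  0.78 -0.17  2.27  2.25  0.54 -1.26]
shift [-0.0014  0.0019 -0.1021] turn [0.0027 0.0032 0.0089]
sim [-0.37  1.03 -0.27  2.27  2.41  0.78 -1.41] 0.0 0.0
Thu Dec  3 21:07:58 UTC 2026
```

Request:
drive_tool:
  series:
    - {"hand":0.06,"x":-0.001,"y":0.002,"z":-0.03,"ax":0.003,"ay":0.003,"az":0.009}
    - {"hand":0.06,"x":-0.001,"y":0.002,"z":-0.06,"ax":0.003,"ay":0.003,"az":0.009}
    - {"hand":0.06,"x":-0.001,"y":0.002,"z":-0.085,"ax":0.003,"ay":0.003,"az":0.009}
    - {"hand":0.06,"x":-0.001,"y":0.002,"z":-0.1,"ax":0.003,"ay":0.003,"az":0.009}
    - {"hand":0.06,"x":-0.001,"y":0.002,"z":-0.102,"ax":0.003,"ay":0.003,"az":0.009}
    - {"hand":0.04,"x":-0.001,"y":0.002,"z":-0.102,"ax":0.003,"ay":0.003,"az":0.009}
    - {"hand":0.0,"x":-0.001,"y":0.002,"z":-0.102,"ax":0.003,"ay":0.003,"az":0.009}
    - {"hand":0.0,"x":-0.001,"y":0.002,"z":-0.102,"ax":0.003,"ay":0.003,"az":0.009}
    - {"hand":0.0,"x":-0.001,"y":0.002,"z":-0.102,"ax":0.003,"ay":0.003,"az":0.009}
    - {"hand":0.0,"x":-0.001,"y":0.002,"z":-0.102,"ax":0.003,"ay":0.003,"az":0.009}
    - {"hand":0.0,"x":-0.001,"y":0.002,"z":-0.102,"ax":0.003,"ay":0.003,"az":0.009}
    - {"hand":0.0,"x":-0.001,"y":0.002,"z":-0.102,"ax":0.003,"ay":0.003,"az":0.009}

```text
time_s: 9.7
eef_pos: [0.5522, 0.1673, 0.0182]
tool_rot: [[-0.865, 0.068, 0.497], [0.06, 0.998, -0.031], [-0.498, 0.003, -0.867]]
ft_force: [-0.9, -0.4, 2.4]
finger_gap: 0.133
grasp_force: 30.0
```

```bash
python3 -c "
from w import *
to((.543,.167),-4,0.1)
to(axs-.23*sx,-8,.09)"
```

```text
t 9.7 tcp [0.5522 0.1673 0.0182] yaw 176.0 tilt 29.89 F [-0.88 -0.42  2.39] gap 0.1329 grip 29.968944124530932 grasp pt [0.5428 0.1679 0.0347]
[-0.36  1.02 -0.27  2.27  2.42  0.77 -1.4 ]
shift [ 0.0003 -0.001   0.1014] turn [-0.0034 -0.0018 -0.0019]
sim [-0.42  0.79 -0.18  2.27  2.26  0.55 -1.27] 0.0004 0.0002
t 9.7 tcp [0.5522 0.1673 0.0182] yaw 176.0 tilt 29.89 F [-0.88 -0.42  2.39] gap 0.1329 grip 29.968944124530932 grasp pt [0.5428 0.1679 0.0347]
[-0.36  1.02 -0.27  2.27  2.42  0.77 -1.4 ]
shift [-0.0876 -0.2687  0.0914] turn [-0.0035 -0.0016 -0.0717]
sim [ 0.29  0.81 -0.29  2.51  2.83  0.71 -1.27] 0.0309 0.0094
```

```bash
python3 -c "
from w import *
from contextlib import redirect_stdout
s=arm.state();q=s['joints']
for o,y,u in(((.543,.167),-4,.09),(axs-.19*sx,-8,.08),(axs-.19*sx,-8,.05),(axs-.088*sx,-8,.046)):
    p,R=tcp(o,y,30,u-.0015); q,m,e1,e2=go(q,p,R@FL,25); print((p-s['eef_pos']).round(4),turn(R@FL,s['tool_rot']).round(4),q.round(2),e1.round(4),e2.round(4))
"
```

```text
[ 0.0003 -0.001   0.0899] [-0.0034 -0.0018 -0.0019] [-0.41  0.81 -0.2   2.28  2.29  0.58 -1.29] 0.0 0.0001
[-0.048  -0.2742  0.0799] [-0.0035 -0.0016 -0.0717] [ 0.26  0.86 -0.26  2.5   2.86  0.75 -1.31] 0.0 0.0
[-0.048  -0.2742  0.0499] [-0.0035 -0.0016 -0.0717] [ 0.27  0.94 -0.26  2.51  2.87  0.84 -1.31] 0.0 0.0
[ 0.0531 -0.2884  0.0459] [-0.0035 -0.0016 -0.0717] [ 0.24  0.92 -0.2   2.21  2.84  0.52 -1.25] 0.0 0.0
```

Request:
drive_tool:
  series:
    - {"hand":0,"x":0,"y":0,"z":0.03,"ax":0,"ay":0,"az":0}
    - {"hand":0,"x":0,"y":0,"z":0.07,"ax":0,"ay":0,"az":0}
    - {"hand":0,"x":0,"y":-0.02,"z":0.085,"ax":0,"ay":0,"az":0}
    - {"hand":0,"x":-0.008,"y":-0.06,"z":0.085,"ax":-0.001,"ay":0,"az":-0.018}
    - {"hand":0,"x":-0.016,"y":-0.1,"z":0.085,"ax":-0.001,"ay":0,"az":-0.03}
    - {"hand":0,"x":-0.024,"y":-0.14,"z":0.085,"ax":-0.002,"ay":0,"az":-0.04}
    - {"hand":0,"x":-0.032,"y":-0.18,"z":0.085,"ax":-0.003,"ay":0,"az":-0.05}
    - {"hand":0,"x":-0.04,"y":-0.22,"z":0.082,"ax":-0.003,"ay":-0.001,"az":-0.06}
    - {"hand":0,"x":-0.048,"y":-0.255,"z":0.08,"ax":-0.0035,"ay":-0.0016,"az":-0.0717}
    - {"hand":0,"x":-0.048,"y":-0.274,"z":0.08,"ax":-0.0035,"ay":-0.0016,"az":-0.0717}
    - {"hand":0,"x":-0.048,"y":-0.274,"z":0.08,"ax":-0.0035,"ay":-0.0016,"az":-0.0717}
    - {"hand":0,"x":-0.048,"y":-0.274,"z":0.08,"ax":-0.0035,"ay":-0.0016,"az":-0.0717}

```text
time_s: 10.9
eef_pos: [0.5041, -0.1063, 0.098]
tool_rot: [[-0.858, 0.139, 0.495], [0.121, 0.99, -0.069], [-0.5, 0.001, -0.866]]
ft_force: [-0.6, -0.7, -2.1]
finger_gap: 0.133
grasp_force: 30.0
```

```bash
python3 -c "
from w import *
to(axs-.19*sx,-8,.0465)
im,d=arm.grab_frame('scene'); save('ins1.png',cv2.resize(im[80:300,80:340],None,fx=3,fy=2.7,interpolation=cv2.INTER_CUBIC)[:600])
for n in('nose_tip','thin_line'):
  for m in arm.mark_of('scene',n)[:2]: print(n,m['p'],m['pixel'],at_z('scene',m['pixel'],.05 if n=='nose_tip' else .087))
"; date
```

```text
t 10.9 tcp [ 0.5041 -0.1063  0.098 ] yaw 171.97 tilt 29.97 F [-0.6  -0.72 -2.15] gap 0.1331 grip 29.967654904194205 grasp pt [ 0.4947 -0.105   0.1144]
[ 0.27  0.85 -0.26  2.5   2.85  0.75 -1.3 ]
shift [ 0.0001 -0.0006 -0.0319] turn [-0.0007 -0.0004  0.0002]
sim [ 0.27  0.95 -0.27  2.51  2.87  0.85 -1.31] 0.0 0.0
nose_tip 0.51 [198.2, 175.8] [ 0.68359563 -0.12519671  0.05      ]
thin_line 0.95 [254.1, 458.1] [0.45306873 0.43861246 0.087     ]
thin_line 0.91 [220.1, 353.1] [0.51273984 0.23241004 0.087     ]
Thu Dec  3 21:08:50 UTC 2026
```

View pics/ins1.png

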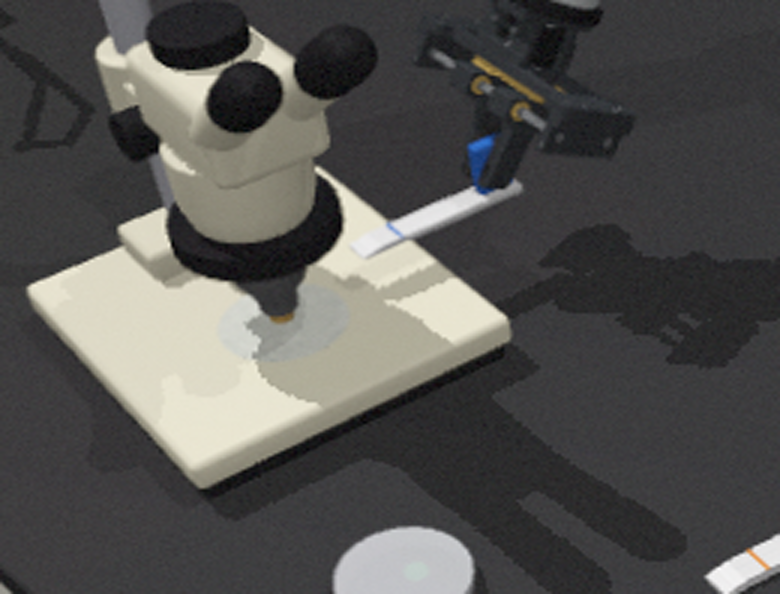

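```bash
python3 -c "
from w import *
s=arm.state(); g=s['eef_pos']-.019*s['tool_rot'][:,2]
P=[np.r_[g[:2]+f*sx,.086] for f in(.088,.122)]; print('pred',proj('scene',P)+0, 'line in pic (165,211.7) tip mid approx (crop 358,246)->',(80+246/2.7,80+358/3)); print(at_z('scene',(165.2,211.7),.086),P)
im,d=arm.grab_frame('scene'); hsv=cv2.cvtColor(im,cv2.COLOR_RGB2HSV); roi=np.zeros((480,640),bool); roi[150:180,195:225]=1
m=roi&(hsv[...,0]>100)&(hsv[...,0]<130)&(hsv[...,1]>90); print('line px',np.argwhere(m).mean(0),m.sum(), at_z('scene',np.argwhere(m).mean(0),.086))
roi[:]=0; roi[185:205,160:190]=1; m=roi&(hsv[...,0]>8)&(hsv[...,0]<28)&(hsv[...,1]>110); v=np.argwhere(m); print('brass',v.mean(0),v.min(0),v.max(0),len(v))
for z in(.050,.053): print(z,[at_z('scene',x,z).round(4) for x in (v.mean(0),(v.max(0)[0]+.5,v.mean(0)[1]))])
# predicted silhouette of nose for candidates
a=np.linspace(0,2*np.pi,40)
for c in((.683,-.132),(.684,-.130),(.68,-.13)):
  for z in(.050,.053):
    q=proj('scene',np.c_[c[0]+.009*np.cos(a),c[1]+.009*np.sin(a),0*a+z]); print(c,z,'rows',q[:,0].min().round(1),q[:,0].max().round(1),'cols',q[:,1].min().round(1),q[:,1].max().round(1))
"
```

```text
pred [[164.71648206 211.95592371]
 [171.17152934 198.71627141]] line in pic (165,211.7) tip mid approx (crop 358,246)-> (171.1111111111111, 199.33333333333331)
[ 0.58370622 -0.11472123  0.086     ] [array([ 0.58222849, -0.11560939,  0.086     ]), array([ 0.6158976 , -0.12034128,  0.086     ])]
line px [164. 210.] 1 [ 0.58343368 -0.12088808  0.086     ]
brass [197.36363636 173.54545455] [196 170] [198 176] 11
0.05 [array([ 0.6852, -0.1312,  0.05  ]), array([ 0.6875, -0.1282,  0.05  ])]
0.053 [array([ 0.6869, -0.128 ,  0.053 ]), array([ 0.6892, -0.125 ,  0.053 ])]
(0.683, -0.132) 0.05 rows 194.0 199.5 cols 170.0 178.2
(0.683, -0.132) 0.053 rows 192.9 198.4 cols 169.7 178.0
(0.684, -0.13) 0.05 rows 194.6 200.1 cols 170.2 178.4
(0.684, -0.13) 0.053 rows 193.6 199.0 cols 169.9 178.2
(0.68, -0.13) 0.05 rows 193.7 199.2 cols 171.6 179.9
(0.68, -0.13) 0.053 rows 192.6 198.1 cols 171.4 179.6
```

Request:
drive_tool:
  series:
    - {"hand":0,"x":0,"y":0.001,"z":-0.015,"ax":0,"ay":0,"az":0}
    - {"hand":0,"x":0,"y":0.001,"z":-0.025,"ax":0,"ay":0,"az":0}
    - {"hand":0,"x":0,"y":0.001,"z":-0.032,"ax":0,"ay":0,"az":0}
    - {"hand":0,"x":0,"y":0.001,"z":-0.0345,"ax":0,"ay":0,"az":0}
    - {"hand":0,"x":0.007,"y":0.0,"z":-0.0345,"ax":0,"ay":0,"az":0}
    - {"hand":0,"x":0.014,"y":-0.001,"z":-0.0345,"ax":0,"ay":0,"az":0}
    - {"hand":0,"x":0.021,"y":-0.002,"z":-0.0345,"ax":0,"ay":0,"az":0}
    - {"hand":0,"x":0.028,"y":-0.003,"z":-0.0345,"ax":0,"ay":0,"az":0}
    - {"hand":0,"x":0.035,"y":-0.004,"z":-0.0345,"ax":0,"ay":0,"az":0}
    - {"hand":0,"x":0.042,"y":-0.005,"z":-0.0345,"ax":0,"ay":0,"az":0}
    - {"hand":0,"x":0.05,"y":-0.006,"z":-0.0345,"ax":0,"ay":0,"az":0}
    - {"hand":0,"x":0.05,"y":-0.006,"z":-0.0345,"ax":0,"ay":0,"az":0}

```text
time_s: 12.3
eef_pos: [0.5558, -0.1127, 0.064]
tool_rot: [[-0.857, 0.139, 0.497], [0.12, 0.99, -0.07], [-0.502, -0.0, -0.865]]
ft_force: [-0.4, -0.3, -0.8]
finger_gap: 0.135
grasp_force: 30.0
```

```bash
python3 -c "
from w import *
s=show(); print(np.array([.5969,-.1188])-(s['eef_pos']-.019*s['tool_rot'][:,2])[:2], s['eef_pos'][2]-.0182)"
```

```text
t 12.3 tcp [ 0.5558 -0.1127  0.064 ] yaw 172.0 tilt 30.12 F [-0.36 -0.31 -0.85] gap 0.1353 grip 29.994835427496582 grasp pt [ 0.5464 -0.1114  0.0804]
[ 0.05052841 -0.00739557] 0.04575182104736702
```

Request:
drive_tool:
  series:
    - {"hand":0,"x":0.004,"y":-0.0006,"z":-0.0005,"ax":0,"ay":0,"az":0}
    - {"hand":0,"x":0.008,"y":-0.0012,"z":-0.0005,"ax":0,"ay":0,"az":0}
    - {"hand":0,"x":0.012,"y":-0.0018,"z":-0.0005,"ax":0,"ay":0,"az":0}
    - {"hand":0,"x":0.016,"y":-0.0024,"z":-0.0005,"ax":0,"ay":0,"az":0}
    - {"hand":0,"x":0.02,"y":-0.003,"z":-0.0005,"ax":0,"ay":0,"az":0}

```text
time_s: 12.8
eef_pos: [0.5734, -0.1154, 0.0631]
tool_rot: [[-0.858, 0.139, 0.494], [0.12, 0.99, -0.069], [-0.499, 0.0, -0.867]]
ft_force: [-2.7, 0.6, 5.6]
finger_gap: 0.134
grasp_force: 30.0
```

Request:
drive_tool:
  series:
    - {"hand":0,"x":0.003,"y":-0.0004,"z":0,"ax":0,"ay":0,"az":0}
    - {"hand":0,"x":0.006,"y":-0.0008,"z":0,"ax":0,"ay":0,"az":0}

```text
time_s: 13.0
eef_pos: [0.5777, -0.1159, 0.0631]
tool_rot: [[-0.86, 0.138, 0.492], [0.12, 0.99, -0.069], [-0.496, 0.0, -0.868]]
ft_force: [-14.1, 2.4, 21.0]
finger_gap: 0.131
grasp_force: 30.0
```

Request:
drive_tool:
  series:
    - {"hand":0,"x":0.003,"y":-0.0004,"z":0,"ax":0,"ay":0,"az":0}
    - {"hand":0,"x":0.006,"y":-0.0008,"z":0,"ax":0,"ay":0,"az":0}

```text
time_s: 13.2
eef_pos: [0.5822, -0.1165, 0.0631]
tool_rot: [[-0.861, 0.138, 0.49], [0.12, 0.99, -0.068], [-0.494, 0.0, -0.869]]
ft_force: [-10.9, 1.3, 14.5]
finger_gap: 0.131
grasp_force: 30.0
```

Request:
drive_tool:
  series:
    - {"hand":0,"x":0.003,"y":-0.0004,"z":0,"ax":0,"ay":0,"az":0}
    - {"hand":0,"x":0.006,"y":-0.0008,"z":0,"ax":0,"ay":0,"az":0}

```text
time_s: 13.4
eef_pos: [0.5888, -0.1173, 0.0631]
tool_rot: [[-0.861, 0.138, 0.49], [0.12, 0.99, -0.068], [-0.495, 0.0, -0.869]]
ft_force: [-11.5, 1.9, 15.8]
finger_gap: 0.132
grasp_force: 30.0
```

Request:
drive_tool:
  series:
    - {"hand":0,"x":0.003,"y":-0.0004,"z":0,"ax":0,"ay":0,"az":0}
    - {"hand":0,"x":0.006,"y":-0.0008,"z":0,"ax":0,"ay":0,"az":0}

```text
time_s: 13.6
eef_pos: [0.5948, -0.1181, 0.0631]
tool_rot: [[-0.86, 0.138, 0.49], [0.12, 0.99, -0.068], [-0.495, 0.0, -0.869]]
ft_force: [-10.7, 1.5, 15.6]
finger_gap: 0.137
grasp_force: 30.0
```

```bash
python3 -c "
from w import *
s=show(); print(np.array([.5969,-.1188])-(s['eef_pos']-.019*s['tool_rot'][:,2])[:2], s['eef_pos'][2]-.0182)"
```

```text
t 13.6 tcp [ 0.5948 -0.1181  0.0631] yaw 172.05 tilt 29.68 F [-10.7    1.48  15.6 ] gap 0.1366 grip 29.99453373486176 grasp pt [ 0.5855 -0.1168  0.0796]
[ 0.01139706 -0.00195027] 0.0449236782700183
```

Request:
drive_tool:
  series:
    - {"hand":0,"x":0,"y":0,"z":0.0005,"ax":0,"ay":0,"az":0}
    - {"hand":0,"x":0,"y":0,"z":0.0005,"ax":0,"ay":0,"az":0}

```text
time_s: 13.8
eef_pos: [0.5958, -0.1182, 0.0632]
tool_rot: [[-0.86, 0.138, 0.491], [0.12, 0.99, -0.068], [-0.496, 0.0, -0.868]]
ft_force: [-6.4, 1.0, 8.5]
finger_gap: 0.131
grasp_force: 30.0
```

Request:
drive_tool:
  series:
    - {"hand":0,"x":0.003,"y":-0.0004,"z":0,"ax":0,"ay":0,"az":0}
    - {"hand":0,"x":0.006,"y":-0.0008,"z":0,"ax":0,"ay":0,"az":0}

```text
time_s: 14.0
eef_pos: [0.6011, -0.1189, 0.0632]
tool_rot: [[-0.861, 0.138, 0.49], [0.12, 0.99, -0.068], [-0.495, 0.0, -0.869]]
ft_force: [-8.8, 0.7, 10.3]
finger_gap: 0.136
grasp_force: 30.0
```

```bash
python3 -c "
from w import *
s=show(); print(np.array([.5969,-.1188])-(s['eef_pos']-.019*s['tool_rot'][:,2])[:2], s['eef_pos'][2]-.0182,s['moment'])"
```

```text
t 14.0 tcp [ 0.6011 -0.1189  0.0632] yaw 172.04 tilt 29.67 F [-8.83  0.68 10.34] gap 0.1359 grip 29.994696982903406 grasp pt [ 0.5918 -0.1177  0.0797]
[ 0.00511993 -0.00114587] 0.04495374555588285 [ 0.18010173  0.89892452 -0.02391751]
```

Request:
drive_tool:
  series:
    - {"hand":0,"x":0,"y":0,"z":0.0006,"ax":0,"ay":0,"az":0}
    - {"hand":0,"x":0,"y":0,"z":0.0006,"ax":0,"ay":0,"az":0}

```text
time_s: 14.2
eef_pos: [0.6024, -0.1192, 0.0632]
tool_rot: [[-0.86, 0.139, 0.492], [0.121, 0.99, -0.069], [-0.496, 0.0, -0.868]]
ft_force: [-4.3, 1.5, -1.3]
finger_gap: 0.134
grasp_force: 30.0
```

Request:
drive_tool:
  series:
    - {"hand":0,"x":0.0025,"y":-0.0004,"z":0,"ax":0,"ay":0,"az":0}
    - {"hand":0,"x":0.005,"y":-0.0008,"z":0,"ax":0,"ay":0,"az":0}

```text
time_s: 14.4
eef_pos: [0.6084, -0.1202, 0.0633]
tool_rot: [[-0.859, 0.139, 0.493], [0.121, 0.99, -0.069], [-0.498, 0.0, -0.867]]
ft_force: [-1.6, -0.6, -2.9]
finger_gap: 0.135
grasp_force: 30.0
```

```bash
python3 -c "
from w import *
s=show(); print(np.array([.5969,-.1188])-(s['eef_pos']-.019*s['tool_rot'][:,2])[:2], s['eef_pos'][2]-.0182,s['moment'])"
```

```text
t 14.4 tcp [ 0.6084 -0.1202  0.0633] yaw 172.01 tilt 29.84 F [-1.61 -0.57 -2.89] gap 0.1349 grip 29.995061934459955 grasp pt [ 0.599  -0.1189  0.0798]
[-2.12208519e-03  5.96538092e-05] 0.04514138217990558 [ 0.262838    1.21235418 -0.05642234]
```

Request:
drive_tool:
  series:
    - {"hand":0,"x":0,"y":0,"z":0.0004,"ax":0,"ay":0,"az":0}
    - {"hand":0,"x":0,"y":0,"z":0.0004,"ax":0,"ay":0,"az":0}
    - {"hand":0,"x":0,"y":0,"z":0.0004,"ax":0,"ay":0,"az":0}

```text
time_s: 14.7
eef_pos: [0.6092, -0.1203, 0.0643]
tool_rot: [[-0.858, 0.139, 0.495], [0.12, 0.99, -0.069], [-0.499, 0.0, -0.866]]
ft_force: [-1.2, 0.3, -5.0]
finger_gap: 0.134
grasp_force: 30.0
```

Request:
drive_tool:
  series:
    - {"hand":0,"x":-0.002,"y":0.0003,"z":0,"ax":0,"ay":0,"az":0}
    - {"hand":0,"x":-0.004,"y":0.0006,"z":0,"ax":0,"ay":0,"az":0}
    - {"hand":0,"x":-0.006,"y":0.0008,"z":0,"ax":0,"ay":0,"az":0}

```text
time_s: 15.0
eef_pos: [0.6038, -0.1197, 0.0649]
tool_rot: [[-0.857, 0.139, 0.496], [0.12, 0.99, -0.07], [-0.501, -0.0, -0.865]]
ft_force: [1.2, -1.0, -4.8]
finger_gap: 0.132
grasp_force: 30.0
```

Request:
drive_tool:
  series:
    - {"hand":0,"x":0.002,"y":-0.0003,"z":0,"ax":0,"ay":0,"az":0}
    - {"hand":0,"x":0.004,"y":-0.0006,"z":0,"ax":0,"ay":0,"az":0}

```text
time_s: 15.2
eef_pos: [0.6056, -0.1199, 0.0639]
tool_rot: [[-0.859, 0.139, 0.492], [0.121, 0.99, -0.069], [-0.497, 0.0, -0.868]]
ft_force: [-1.7, -0.1, -4.2]
finger_gap: 0.133
grasp_force: 30.0
```

Request:
drive_tool:
  series:
    - {"hand":0,"x":0,"y":0,"z":0.0004,"ax":0,"ay":0,"az":0}
    - {"hand":0,"x":0,"y":0,"z":0.0004,"ax":0,"ay":0,"az":0}
    - {"hand":0,"x":0,"y":0,"z":0.0004,"ax":0,"ay":0,"az":0}

```text
time_s: 15.5
eef_pos: [0.6066, -0.12, 0.0647]
tool_rot: [[-0.858, 0.139, 0.494], [0.12, 0.99, -0.069], [-0.499, 0.0, -0.867]]
ft_force: [-1.7, 0.4, -5.1]
finger_gap: 0.132
grasp_force: 30.0
```

```bash
python3 -c "
from w import *
s=show(); print(np.array([.5969,-.1188])-(s['eef_pos']-.019*s['tool_rot'][:,2])[:2], s['eef_pos'][2]-.0182,s['moment'])"; date
```

```text
t 15.5 tcp [ 0.6066 -0.12    0.0647] yaw 172.02 tilt 29.92 F [-1.75  0.39 -5.07] gap 0.1316 grip 29.99475685064681 grasp pt [ 0.5973 -0.1187  0.0812]
[-0.00035476 -0.0001137 ] 0.04653061598726153 [ 0.31897766  1.45938592 -0.03569738]
Thu Dec  3 21:10:58 UTC 2026
```

Request:
drive_tool:
  series:
    - {"hand":0,"x":0,"y":0,"z":-0.001,"ax":0,"ay":0,"az":0}
    - {"hand":0,"x":0,"y":0,"z":-0.0014,"ax":0,"ay":0,"az":0}
    - {"hand":0,"x":0,"y":0,"z":-0.0014,"ax":0,"ay":0,"az":0}
    - {"hand":0.03,"x":0,"y":0,"z":-0.0014,"ax":0,"ay":0,"az":0}
    - {"hand":0.04,"x":0,"y":0,"z":-0.0014,"ax":0,"ay":0,"az":0}
    - {"hand":0.04,"x":0,"y":0,"z":-0.0014,"ax":0,"ay":0,"az":0}
    - {"hand":0.04,"x":-0.01,"y":0.0014,"z":0.016,"ax":0,"ay":0,"az":0}
    - {"hand":0.04,"x":-0.02,"y":0.0028,"z":0.034,"ax":0,"ay":0,"az":0}
    - {"hand":0.04,"x":-0.03,"y":0.0042,"z":0.052,"ax":0,"ay":0,"az":0}
    - {"hand":0.04,"x":-0.045,"y":0.006,"z":0.078,"ax":0,"ay":0,"az":0}
    - {"hand":0.04,"x":-0.06,"y":0.008,"z":0.1,"ax":0,"ay":0,"az":0}
    - {"hand":0.04,"x":-0.06,"y":0.008,"z":0.1,"ax":0,"ay":0,"az":0}

```text
time_s: 16.7
eef_pos: [0.5467, -0.1122, 0.1676]
tool_rot: [[-0.856, 0.139, 0.498], [0.12, 0.99, -0.07], [-0.503, -0.001, -0.864]]
ft_force: [-0.2, -0.6, 0.3]
finger_gap: 0.456
grasp_force: 0.0
```

```bash
python3 -c "
from w import *
s=show()
for c in('scene','top'):
  im,d=arm.grab_frame(c)
  if c=='scene': save('end.png',np.vstack([cv2.resize(im[120:270,80:280],None,fx=4,fy=4,interpolation=cv2.INTER_CUBIC)]))
  for n,z in(('thin_line',.051),('thin_grip',.081),('nose_tip',.051),('thick_grip',.036)):
    for m in arm.mark_of(c,n)[:5]: print(c,n,round(m['p'],2),np.round(m['pixel'],1),at_z(c,m['pixel'],z).round(4))
print(proj('scene',[[.684,-.131,.051],[.5969,-.1188,.099]]))
"
```

```text
t 16.7 tcp [ 0.5467 -0.1122  0.1676] yaw 172.04 tilt 30.18 F [-0.16 -0.62  0.31] gap 0.4558 grip 0.0 grasp pt [ 0.5373 -0.1109  0.1841]
scene thin_line 0.9 [252.8 457.1] [0.4198 0.4201 0.051 ]
scene thin_line 0.86 [200.3 175.5] [ 0.6888 -0.1191  0.051 ]
scene thin_line 0.59 [221.3 357.6] [0.4803 0.2175 0.051 ]
scene thin_grip 0.95 [245.5 419.7] [0.4774 0.3687 0.081 ]
scene thin_grip 0.89 [168.3 206.5] [ 0.5948 -0.1205  0.081 ]
scene thin_grip 0.66 [188.1 364.3] [0.4186 0.1829 0.081 ]
scene thick_grip 0.9 [338.9 502.6] [0.5269 0.5903 0.036 ]
scene thick_grip 0.78 [258.2 367.3] [0.5355 0.2896 0.036 ]
top thin_line 0.86 [209.3 478.1] [ 0.6853 -0.1315  0.051 ]
top thin_line 0.78 [330.1 229.6] [0.3827 0.3959 0.051 ]
top thin_line 0.5 [245.5 477.3] [ 0.6013 -0.1288  0.051 ]
top thin_grip 0.68 [242.5 475.8] [ 0.6001 -0.1165  0.081 ]
top thin_grip 0.61 [305.  262.5] [0.4371 0.3276 0.081 ]
top thin_grip 0.19 [210. 478.] [ 0.6737 -0.1221  0.081 ]
top nose_tip 0.51 [228.5 299.6] [0.6142 0.2654 0.051 ]
top thick_grip 0.98 [257.4 155.4] [0.5307 0.5818 0.036 ]
top thick_grip 0.87 [263.6 284.7] [0.536  0.2931 0.036 ]
[[196.78370249 173.936999  ]
 [162.61814338 204.97800387]]
```

View pics/end.png

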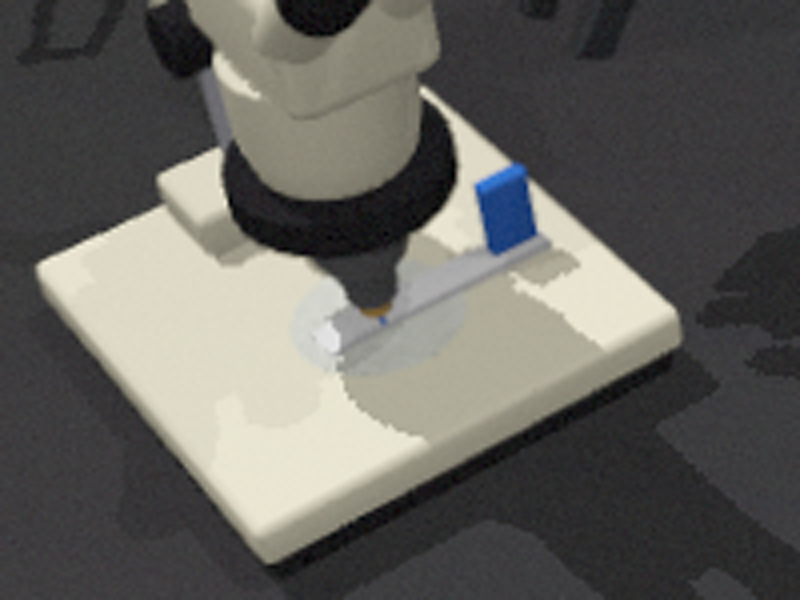

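```bash
python3 - <<'E'
from h import *
now=np.mean([arm.grab_frame('scene')[0].astype(float) for _ in range(5)],0)
old=cv2.imread('pics/scene0.png')[:,:,::-1].astype(float)
for n,i in(('old',old),('now',now)):
    print(n)
    for r in range(192,203): print(r,[tuple(int(v) for v in i[r,c]) for c in (172,173,174,175,176)])
E
```

```text
old
192 [(53, 55, 57), (51, 50, 52), (48, 51, 48), (51, 50, 53), (52, 54, 52)]
193 [(53, 56, 56), (53, 52, 54), (52, 50, 55), (55, 54, 54), (50, 51, 52)]
194 [(55, 56, 57), (56, 56, 58), (50, 48, 52), (56, 54, 54), (52, 49, 51)]
195 [(57, 56, 57), (53, 55, 57), (56, 57, 55), (53, 49, 53), (57, 53, 53)]
196 [(56, 55, 58), (57, 55, 57), (63, 60, 59), (82, 72, 56), (96, 79, 51)]
197 [(99, 85, 58), (108, 87, 52), (103, 86, 52), (111, 90, 50), (111, 89, 46)]
198 [(118, 95, 50), (121, 95, 48), (125, 101, 57), (118, 95, 51), (120, 104, 70)]
199 [(132, 117, 86), (132, 116, 85), (131, 117, 90), (136, 129, 111), (145, 144, 132)]
200 [(144, 144, 131), (144, 142, 130), (146, 144, 135), (149, 149, 140), (152, 154, 148)]
201 [(149, 151, 143), (150, 150, 142), (149, 149, 143), (149, 151, 144), (152, 153, 146)]
202 [(145, 147, 139), (146, 149, 142), (146, 148, 141), (152, 154, 146), (151, 152, 145)]
now
192 [(50, 51, 51), (52, 51, 52), (51, 51, 51), (50, 51, 50), (49, 50, 49)]
193 [(52, 54, 54), (54, 53, 54), (55, 54, 55), (54, 54, 54), (51, 50, 51)]
194 [(55, 54, 55), (54, 53, 52), (54, 54, 54), (57, 56, 56), (53, 53, 54)]
195 [(55, 54, 55), (56, 55, 55), (55, 54, 55), (56, 55, 56), (54, 52, 51)]
196 [(56, 57, 57), (58, 56, 56), (60, 57, 57), (79, 69, 53), (96, 79, 49)]
197 [(97, 81, 56), (107, 87, 53), (106, 87, 54), (110, 88, 50), (113, 92, 55)]
198 [(118, 94, 49), (123, 99, 51), (122, 98, 52), (120, 98, 59), (134, 123, 104)]
199 [(141, 130, 115), (139, 129, 114), (117, 111, 109), (82, 87, 124), (124, 128, 141)]
200 [(155, 153, 150), (155, 153, 151), (142, 144, 147), (79, 100, 138), (101, 115, 141)]
201 [(157, 157, 156), (150, 149, 150), (147, 146, 147), (123, 126, 134), (122, 125, 133)]
202 [(149, 148, 148), (137, 136, 138), (136, 135, 136), (134, 134, 134), (142, 142, 139)]
```

The picture shows the gauge flat, with the blue line at crop (383,321) just under the nose. The force readings don't settle the fit. So I test the drag without bearing down, by nudging the tab from behind with closed fingers.

Request:
drive_tool:
  series:
    - {"hand":0,"x":0.0,"y":0,"z":-0.02,"ax":0,"ay":0,"az":0}
    - {"hand":0,"x":0.0,"y":0,"z":-0.05,"ax":0,"ay":0,"az":0}
    - {"hand":0,"x":0.003,"y":0,"z":-0.08,"ax":0,"ay":0,"az":0}
    - {"hand":0,"x":0.005,"y":-0.0005,"z":-0.1,"ax":0,"ay":0,"az":0}
    - {"hand":0,"x":0.005,"y":-0.0005,"z":-0.1106,"ax":0,"ay":0,"az":0}
    - {"hand":0,"x":0.005,"y":-0.0005,"z":-0.1106,"ax":0,"ay":0,"az":0}
    - {"hand":0,"x":0.005,"y":-0.0005,"z":-0.1106,"ax":0,"ay":0,"az":0}
    - {"hand":0,"x":0.01,"y":-0.0012,"z":-0.1106,"ax":0,"ay":0,"az":0}
    - {"hand":0,"x":0.015,"y":-0.002,"z":-0.1106,"ax":0,"ay":0,"az":0}
    - {"hand":0,"x":0.02,"y":-0.0027,"z":-0.1106,"ax":0,"ay":0,"az":0}
    - {"hand":0,"x":0.02,"y":-0.0027,"z":-0.1106,"ax":0,"ay":0,"az":0}

```text
time_s: 18.55
eef_pos: [0.5687, -0.115, 0.0552]
tool_rot: [[-0.856, 0.139, 0.497], [0.12, 0.99, -0.07], [-0.502, -0.0, -0.865]]
ft_force: [-0.7, 0.3, 0.2]
finger_gap: 0.002
grasp_force: 0.0
```

Request:
drive_tool:
  series:
    - {"hand":0,"x":0.0015,"y":-0.0002,"z":0,"ax":0,"ay":0,"az":0}
    - {"hand":0,"x":0.003,"y":-0.0004,"z":0,"ax":0,"ay":0,"az":0}

```text
time_s: 18.75
eef_pos: [0.57, -0.1152, 0.0543]
tool_rot: [[-0.858, 0.139, 0.495], [0.12, 0.99, -0.069], [-0.499, 0.0, -0.866]]
ft_force: [-0.2, 0.8, -0.0]
finger_gap: 0.006
grasp_force: 0.0
```

Request:
drive_tool:
  series:
    - {"hand":0,"x":0.001,"y":-0.0001,"z":0,"ax":0,"ay":0,"az":0}
    - {"hand":0,"x":0.002,"y":-0.0003,"z":0,"ax":0,"ay":0,"az":0}

```text
time_s: 18.95
eef_pos: [0.572, -0.1155, 0.0542]
tool_rot: [[-0.858, 0.139, 0.495], [0.12, 0.99, -0.069], [-0.499, -0.0, -0.866]]
ft_force: [-0.7, 0.7, -0.7]
finger_gap: 0.002
grasp_force: 0.0
```

Request:
drive_tool:
  series:
    - {"hand":0,"x":0.001,"y":-0.0001,"z":0,"ax":0,"ay":0,"az":0}
    - {"hand":0,"x":0.002,"y":-0.0003,"z":0,"ax":0,"ay":0,"az":0}

```text
time_s: 19.15
eef_pos: [0.5741, -0.1158, 0.0542]
tool_rot: [[-0.858, 0.139, 0.495], [0.12, 0.99, -0.069], [-0.499, 0.0, -0.866]]
ft_force: [-0.7, -0.5, -0.2]
finger_gap: 0.006
grasp_force: 0.0
```

```bash
python3 -c "
from w import *
s=show(); im,d=arm.grab_frame('scene'); arm.grab_frame('top')
for c in('scene','top'):
 for n,z in(('thin_line',.051),('thin_grip',.081)):
  for m in arm.mark_of(c,n)[:4]:
    P=at_z(c,m['pixel'],z)
    if P[1]<0: print(c,n,round(m['p'],2),P.round(4))
"
```

```text
t 19.15 tcp [ 0.5741 -0.1158  0.0542] yaw 172.01 tilt 29.97 F [-0.72 -0.46 -0.18] gap 0.0064 grip 0.0 grasp pt [ 0.5647 -0.1145  0.0707]
scene thin_line 0.63 [ 0.6861 -0.1313  0.051 ]
scene thin_grip 0.65 [ 0.5976 -0.1099  0.081 ]
top thin_line 0.67 [ 0.6824 -0.1304  0.051 ]
top thin_grip 0.8 [ 0.5923 -0.122   0.081 ]
```

Request:
drive_tool:
  series:
    - {"hand":0,"x":0.001,"y":-0.0001,"z":0.001,"ax":0,"ay":0,"az":0}
    - {"hand":0,"x":0.002,"y":-0.0003,"z":0.001,"ax":0,"ay":0,"az":0}

```text
time_s: 19.65
eef_pos: [0.5749, -0.1159, 0.0549]
tool_rot: [[-0.859, 0.139, 0.492], [0.12, 0.99, -0.069], [-0.497, 0.0, -0.868]]
ft_force: [-4.1, 1.6, 0.6]
finger_gap: 0.005
grasp_force: 1.9
```

Request:
drive_tool:
  series:
    - {"hand":0,"x":0.001,"y":-0.0001,"z":0,"ax":0,"ay":0,"az":0}
    - {"hand":0,"x":0.002,"y":-0.0003,"z":0,"ax":0,"ay":0,"az":0}

```text
time_s: 19.85
eef_pos: [0.5764, -0.116, 0.0548]
tool_rot: [[-0.86, 0.139, 0.492], [0.12, 0.99, -0.069], [-0.497, 0.0, -0.868]]
ft_force: [-4.6, 1.0, 2.5]
finger_gap: 0.007
grasp_force: 2.4
```

Request:
drive_tool:
  series:
    - {"hand":0,"x":0.001,"y":-0.0001,"z":0,"ax":0,"ay":0,"az":0}
    - {"hand":0,"x":0.002,"y":-0.0003,"z":0,"ax":0,"ay":0,"az":0}

```text
time_s: 20.05
eef_pos: [0.5795, -0.1166, 0.055]
tool_rot: [[-0.859, 0.139, 0.494], [0.12, 0.99, -0.069], [-0.498, 0.0, -0.867]]
ft_force: [-3.4, -0.0, -0.7]
finger_gap: 0.005
grasp_force: 1.8
```

Request:
drive_tool:
  series:
    - {"hand":0,"x":-0.005,"y":0.0007,"z":0,"ax":0,"ay":0,"az":0}
    - {"hand":0,"x":-0.02,"y":0.003,"z":0.005,"ax":0,"ay":0,"az":0}
    - {"hand":0,"x":-0.03,"y":0.004,"z":0.03,"ax":0,"ay":0,"az":0}
    - {"hand":0,"x":-0.05,"y":0.006,"z":0.065,"ax":0,"ay":0,"az":0}
    - {"hand":0.03,"x":-0.07,"y":0.02,"z":0.1,"ax":0,"ay":0,"az":0}
    - {"hand":0.03,"x":-0.08,"y":0.06,"z":0.14,"ax":0,"ay":0,"az":0}
    - {"hand":0.03,"x":-0.08,"y":0.1,"z":0.16,"ax":0,"ay":0,"az":0}
    - {"hand":0.03,"x":-0.08,"y":0.1,"z":0.16,"ax":0,"ay":0,"az":0}
    - {"hand":0.03,"x":-0.08,"y":0.1,"z":0.16,"ax":0,"ay":0,"az":0}

```text
time_s: 20.95
eef_pos: [0.502, -0.0142, 0.217]
tool_rot: [[-0.856, 0.134, 0.5], [0.116, 0.991, -0.067], [-0.504, 0.001, -0.863]]
ft_force: [0.3, 0.3, 0.1]
finger_gap: 0.336
grasp_force: 0.0
```

```bash
python3 - <<'E'
from w import *
s=show()
for c in('scene','top'):
  im,d=arm.grab_frame(c)
  if c=='scene': save('end2.png',cv2.resize(im[120:270,80:280],None,fx=4,fy=4,interpolation=cv2.INTER_CUBIC))
  hsv=cv2.cvtColor(im,cv2.COLOR_RGB2HSV); P=cloud(c,d,np.ones((480,640),bool)); v,u=np.where(d>0); col=hsv[v,u]
  m=(abs(col[:,0].astype(int)-110)<12)&(col[:,1]>140)&(P[:,1]<0)&(P[:,0]>.5)&(P[:,0]<.68)&(P[:,2]>.06)&(P[:,2]<.11); Q=P[m]; print(c,'tab',len(Q),Q.min(0).round(3),Q.max(0).round(3),Q.mean(0).round(4))
  for n,z in(('thin_line',.051),('thin_grip',.081),('nose_tip',.051)):
   for m in arm.mark_of(c,n)[:4]:
    p=at_z(c,m['pixel'],z)
    if p[1]<0: print(c,n,round(m['p'],2),np.round(m['pixel'],1),p.round(4))
E
```

```text
t 20.95 tcp [ 0.502  -0.0142  0.217 ] yaw 172.29 tilt 30.3 F [0.31 0.32 0.06] gap 0.3358 grip 0.0 grasp pt [ 0.4925 -0.0129  0.2334]
scene tab 183 [ 0.591 -0.124  0.06 ] [ 0.62  -0.107  0.102] [ 0.6066 -0.1147  0.0817]
scene thin_line 0.77 [199.4 173.2] [ 0.6904 -0.1253  0.051 ]
scene thin_grip 0.87 [172.4 204. ] [ 0.6076 -0.1136  0.081 ]
top tab 122 [ 0.59  -0.125  0.061] [ 0.617 -0.113  0.105] [ 0.6014 -0.1175  0.0886]
top thin_grip 0.66 [244.5 480.7] [ 0.5963 -0.127   0.081 ]
```

View pics/end2.png

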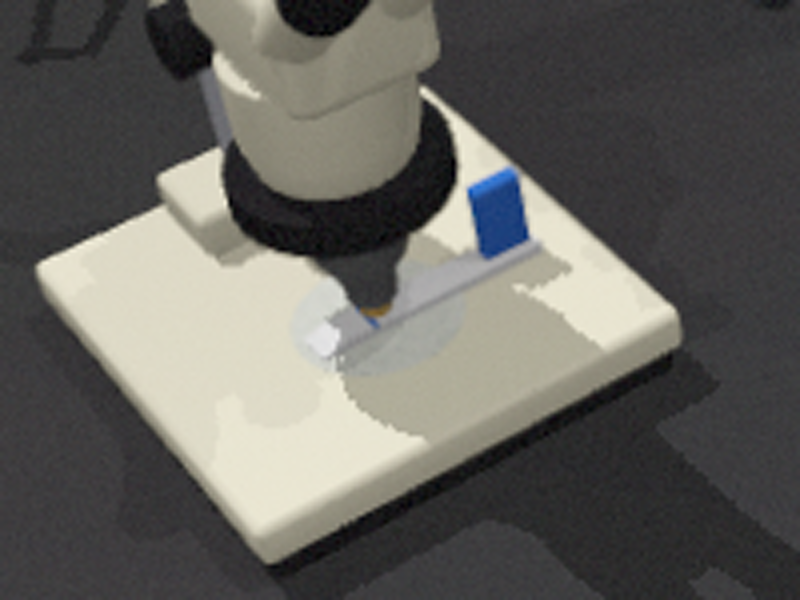

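The line is about 5 mm past the axis after the drag test, which read 3–4 N, so thin fits. I regrip and pull back 5 mm.

Request:
drive_tool:
  series:
    - {"hand":0.05,"x":0.0,"y":-0.04,"z":-0.01,"ax":0,"ay":0,"az":0}
    - {"hand":0.05,"x":0.02,"y":-0.08,"z":-0.03,"ax":0,"ay":0,"az":0}
    - {"hand":0.05,"x":0.04,"y":-0.099,"z":-0.05,"ax":0,"ay":0,"az":0}
    - {"hand":0.05,"x":0.05,"y":-0.099,"z":-0.05,"ax":0,"ay":0,"az":0}
    - {"hand":0.05,"x":0.05,"y":-0.099,"z":-0.05,"ax":0,"ay":0,"az":0}
    - {"hand":0.05,"x":0.05,"y":-0.099,"z":-0.05,"ax":0,"ay":0,"az":0}
    - {"hand":0.05,"x":0.05,"y":-0.099,"z":-0.05,"ax":0,"ay":0,"az":0}

```text
time_s: 22.05
eef_pos: [0.5494, -0.1142, 0.1659]
tool_rot: [[-0.858, 0.137, 0.495], [0.119, 0.991, -0.068], [-0.499, 0.0, -0.866]]
ft_force: [0.3, 0.1, 1.1]
finger_gap: 0.569
grasp_force: 0.0
```

```bash
python3 - <<'E'
from w import *
to((.602,-.1195),-8,.0437)
print(at_z('scene',(120+326/4,80+377/4),.051),at_z('scene',(120+312/4,80+362/4),.051))
E
date
```

```text
t 22.05 tcp [ 0.5494 -0.1142  0.1659] yaw 172.14 tilt 29.96 F [0.29 0.15 1.05] gap 0.5688 grip 0.0 grasp pt [ 0.54   -0.1129  0.1824]
[ 0.24  0.67 -0.2   2.33  2.8   0.39 -1.23]
shift [ 0.062  -0.0066 -0.1027] turn [-0.0004 -0.0007 -0.0026]
sim [ 0.24  0.92 -0.2   2.19  2.82  0.51 -1.23] 0.0 0.0
[ 0.69305437 -0.11807994  0.051     ] [ 0.69145587 -0.1335332   0.051     ]
Thu Dec  3 21:14:15 UTC 2026
```

Request:
drive_tool:
  series:
    - {"hand":0.05,"x":0.018,"y":-0.002,"z":-0.03,"ax":0,"ay":0,"az":-0.002}
    - {"hand":0.05,"x":0.036,"y":-0.004,"z":-0.06,"ax":0,"ay":0,"az":-0.002}
    - {"hand":0.05,"x":0.054,"y":-0.006,"z":-0.09,"ax":0,"ay":0,"az":-0.002}
    - {"hand":0.05,"x":0.062,"y":-0.0066,"z":-0.1015,"ax":0,"ay":0,"az":-0.002}
    - {"hand":0.05,"x":0.062,"y":-0.0066,"z":-0.1015,"ax":0,"ay":0,"az":-0.002}
    - {"hand":0.05,"x":0.062,"y":-0.0066,"z":-0.1015,"ax":0,"ay":0,"az":-0.002}
    - {"hand":0.0,"x":0.062,"y":-0.0066,"z":-0.1015,"ax":0,"ay":0,"az":-0.002}
    - {"hand":0.0,"x":0.062,"y":-0.0066,"z":-0.1015,"ax":0,"ay":0,"az":-0.002}
    - {"hand":0.0,"x":0.062,"y":-0.0066,"z":-0.1015,"ax":0,"ay":0,"az":-0.002}
    - {"hand":0.0,"x":0.062,"y":-0.0066,"z":-0.1015,"ax":0,"ay":0,"az":-0.002}

```text
time_s: 23.05
eef_pos: [0.6121, -0.1224, 0.0644]
tool_rot: [[-0.857, 0.141, 0.495], [0.122, 0.99, -0.071], [-0.5, -0.0, -0.866]]
ft_force: [0.2, 0.5, 0.5]
finger_gap: 0.23
grasp_force: 0.0
```

Request:
drive_tool:
  series:
    - {"hand":0,"x":-0.002,"y":0.0003,"z":0,"ax":0,"ay":0,"az":0}
    - {"hand":0,"x":-0.004,"y":0.0005,"z":0,"ax":0,"ay":0,"az":0}
    - {"hand":0,"x":-0.006,"y":0.0008,"z":0,"ax":0,"ay":0,"az":0}
    - {"hand":0,"x":-0.006,"y":0.0008,"z":0,"ax":0,"ay":0,"az":0}
    - {"hand":0,"x":-0.006,"y":0.0008,"z":0,"ax":0,"ay":0,"az":0}

```text
time_s: 23.55
eef_pos: [0.6068, -0.1216, 0.0642]
tool_rot: [[-0.857, 0.141, 0.496], [0.122, 0.99, -0.071], [-0.501, -0.0, -0.865]]
ft_force: [3.2, -0.4, 1.4]
finger_gap: 0.132
grasp_force: 29.9
```

```bash
python3 -c "
from w import *
show()"
```

```text
t 23.55 tcp [ 0.6068 -0.1216  0.0642] yaw 171.9 tilt 30.08 F [ 3.23 -0.43  1.36] gap 0.1322 grip 29.948678088840097 grasp pt [ 0.5974 -0.1203  0.0807]
```

Request:
drive_tool:
  series:
    - {"hand":0,"x":-0.001,"y":0.0003,"z":0,"ax":0,"ay":0,"az":0}
    - {"hand":0,"x":-0.002,"y":0.0006,"z":0,"ax":0,"ay":0,"az":0}
    - {"hand":0,"x":-0.002,"y":0.0006,"z":0,"ax":0,"ay":0,"az":0}
    - {"hand":0.04,"x":-0.002,"y":0.0006,"z":0,"ax":0,"ay":0,"az":0}
    - {"hand":0.04,"x":-0.002,"y":0.0006,"z":0,"ax":0,"ay":0,"az":0}
    - {"hand":0.04,"x":-0.002,"y":0.0006,"z":0,"ax":0,"ay":0,"az":0}
    - {"hand":0.04,"x":-0.012,"y":0.002,"z":0.017,"ax":0,"ay":0,"az":0}
    - {"hand":0.04,"x":-0.022,"y":0.0034,"z":0.035,"ax":0,"ay":0,"az":0}
    - {"hand":0.04,"x":-0.038,"y":0.0055,"z":0.062,"ax":0,"ay":0,"az":0}
    - {"hand":0.04,"x":-0.055,"y":0.008,"z":0.095,"ax":0,"ay":0,"az":0}
    - {"hand":0.04,"x":-0.08,"y":0.04,"z":0.13,"ax":0,"ay":0,"az":0}
    - {"hand":0.04,"x":-0.1,"y":0.08,"z":0.16,"ax":0,"ay":0,"az":0}

```text
time_s: 24.75
eef_pos: [0.5067, -0.048, 0.2203]
tool_rot: [[-0.858, 0.146, 0.493], [0.126, 0.989, -0.072], [-0.498, 0.0, -0.867]]
ft_force: [0.4, 1.0, 1.3]
finger_gap: 0.455
grasp_force: 0.0
```

```bash
python3 - <<'E'
from w import *
s=show()
for c in('scene','top'):
  im,d=arm.grab_frame(c)
  if c=='scene': save('end3.png',cv2.resize(im[120:270,80:280],None,fx=4,fy=4,interpolation=cv2.INTER_CUBIC))
  for n,z in(('thin_line',.051),('thin_grip',.081),('thick_grip',.036)):
   for m in arm.mark_of(c,n)[:4]:
    p=at_z(c,m['pixel'],z)
    if p[1]<0 or n[2]=='i' and n[3]=='c': print(c,n,round(m['p'],2),np.round(m['pixel'],1),p.round(4))
E
```

```text
t 24.75 tcp [ 0.5067 -0.048   0.2203] yaw 171.63 tilt 29.87 F [0.43 0.99 1.3 ] gap 0.4546 grip 0.0 grasp pt [ 0.4974 -0.0466  0.2368]
scene thin_line 0.73 [197.4 173.9] [ 0.6853 -0.1294  0.051 ]
scene thin_grip 0.9 [169.2 207.8] [ 0.5949 -0.1158  0.081 ]
scene thin_grip 0.39 [213.4 179.1] [ 0.7259 -0.0497  0.081 ]
scene thick_grip 0.8 [258.2 364.6] [0.539  0.2856 0.036 ]
scene thick_grip 0.68 [336.9 501.5] [0.5245 0.5865 0.036 ]
top thin_line 0.81 [209.8 479.1] [ 0.6843 -0.1338  0.051 ]
top thin_grip 0.95 [242.2 482.6] [ 0.6017 -0.1312  0.081 ]
top thick_grip 0.87 [261.9 285.1] [0.5398 0.2925 0.036 ]
top thick_grip 0.78 [256.1 153. ] [0.5333 0.5876 0.036 ]
```

View pics/end3.png

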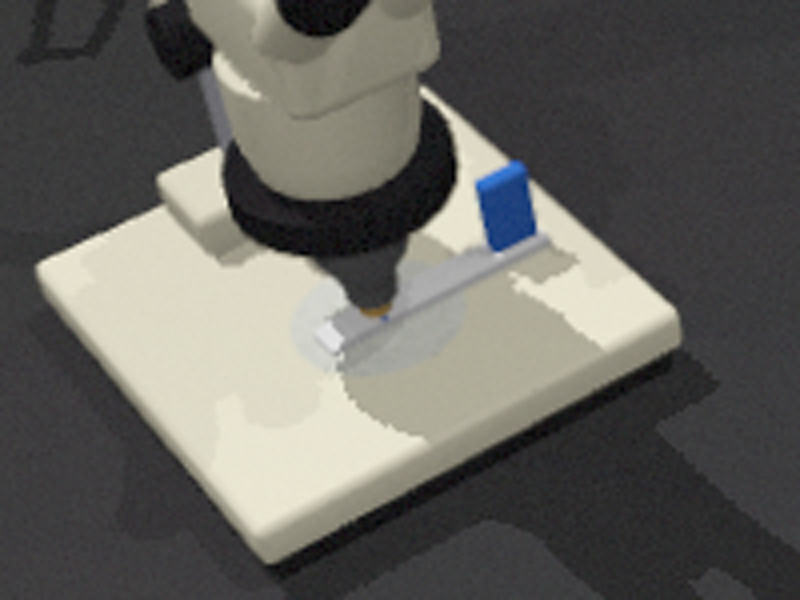

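The blue line now sits directly under the nose, its end just showing at crop (385,318). The gauge is flat, the arm is clear, and the orange gauge is untouched on the bench. I hand in the job.

Request:
drive_tool:
  series:
    - {"hand":0.04,"x":0,"y":0,"z":0,"ax":0,"ay":0,"az":0}
    - {"hand":0.04,"x":0,"y":0,"z":0,"ax":0,"ay":0,"az":0}
    - {"hand":0.04,"x":0,"y":0,"z":0,"ax":0,"ay":0,"az":0}

```text
time_s: 25.45
eef_pos: [0.5088, -0.0475, 0.2193]
tool_rot: [[-0.858, 0.142, 0.494], [0.123, 0.99, -0.071], [-0.499, -0.0, -0.867]]
ft_force: [0.0, -0.1, 0.0]
finger_gap: 0.456
grasp_force: 0.0
```

```bash
python3 -c "
from cell import arm
print(arm.job_done())"
```

```text
the job is handed in; nothing more can be done
None
```

I handed in the job with the thin (blue) gauge flat on the stage and its line under the nose; it dragged at about 3–4 N when pushed level, so I judged it the fit without trying the thick (orange) one, which I left standing on the bench, and no verdict came back.

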